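# Unclamp the glued carved panel

## Robot

A 6-joint arm with a two-finger parallel gripper is mounted at the origin on the work surface. World frame = base frame: x ahead of the robot, y to its left, z up, the work surface at z = 0. Lengths are in mm, angles in rad, forces in N, time in s.
With the tool pointing down it reaches from about 350 to 975 mm from the base axis. Payload 7.1 kg.
Tool frame: the origin (TCP) lies midway between the tips of the shut fingers; the grasp point (between the pads) lies ctrl.grip_point_offset behind it (ctrl.grip_point_offset is the distance from the TCP to the grasp point, in mm); z points along the fingers, y is the line along which they close (so a half turn about z gives the same grasp; the last joint's range is limited). The gripper opens to 88 mm and grips with 3 to 60 N. Pads are 20 mm wide; open, the fingers measure 115 mm over their backs; the gripper's body (75 mm by 178 mm) begins 61 mm behind the grasp point.
Start: joints at [1.317, 0.423, 1.63, -0, 1.089, -0.019], TCP at [145.374, 607.841, 222.675] pointing down, gripper open.
Joint ranges: [-3, 3], [-0.9, 2.11], [0.09, 2.58], [-1.31, 4.45], [0.11, 2.69], [-2.54, 2.54]. Speed limits (rad/s): [2.39, 2.39, 3.01, 3.14, 3.14, 3.14].

## Interface

Orientations are given as a rotation vector (axis times angle).
In Python, from workcell import ctrl gives the robot as it stands.
- The arm moves only by the tool apply_moves, never from a script. Its argument "targets" is a list of rows, each an object of numbers: "tx", "ty", "tz": the shift along the world's x, y, z in m; "spin": the turn about the world's z in degrees. In form: [{"tx": .., "ty": .., "tz": .., "spin": ..}, ...]. A call has exactly 8 rows; each row is the pose to reach, as a shift and turn from the pose commanded when the call began; what a row does not reach only later rows make up. A row lasts 1/10 s, in which the tool goes at most 50 mm and 8.59 degrees, less where a joint would pass 70% of its speed; a pose out of reach is approached as far as the arm can. A call with a gripper value outside its range is refused whole. "gripper" is the closure, from -1 (fully open) to 1 (shut), set as the call begins (left out, the last holds). The fingers move at their own pace and stop on an object; the grip force is fixed at half the most. Time passes only in rows, so rows that repeat a pose let the fingers close, or fill a call up. It gives the time, the measured TCP pose, the force, the opening and the grip force at its end, in the units of the state.
- ctrl.get_obs(): the state, without advancing time (a new reading comes with each control period).
- ctrl.get_image(name): name is "scene" or "top" or "wrist"; returns the picture (384x512x3 uint8, red, green, blue); there is no depth.
- ctrl.get_calibration(name): a dict with "fov_y" (degrees; the focal length in pixels is half the picture's height over the tangent of half this angle, whatever the lens; pixels are square), "cx", "cy" (the principal point, pixels), "rvec" (rotation vector, rad) and "tvec" (3), from world to camera coordinates, as OpenCV has them. Camera axes: x right, y down, z forward; pixel columns grow to the right and rows downward; lengths in mm; the calibration is good to about 2 mm. A picture is of the moment at which its call begins: read the wrist's pose just before it. get_calibration takes no time and is no camera call; for the wrist camera it gives the pose at the moment of the call.
- ctrl.close_job(): hands the job in; it is judged then, once.
Trained networks look in the newest picture that a camera, given by its name, has taken for a name from the list of things; names that differ only in an ending like _2 or _b are one class to them, and where a whole thing is asked for, a point or a joint stands for the part that bears it (a point fixed in the world has none). Each returns a list of dicts, best first, with "score" (0 to 1); they miss things now and then, are a little off and sometimes report something else, mostly with a low value. They report only what shows in the picture. A call takes as long as a camera call.
- ctrl.outline_of(name, camera): "pixels" (384x512 bool, what is visible of it) and "box" ([left, top, right, bottom] in pixels, round what is visible of it).
- ctrl.pinpoint(name, camera): "uv" ([column, row] in pixels: a listed point, or the origin of a listed thing).
The state is a dict: "t": time; "qpos": joint angles; "qvel": joint speeds; "joint_torque": joint torques, N m; "ee_pos": TCP position; "orientation": TCP orientation; "ft_force": force on the tool from outside, world axes, zero at the start; "moment": the same for the moment, N m; "width": finger opening in mm; "grasp_force": force on a finger pad.
Only numpy, scipy, OpenCV 4.12 (cv2) and the standard library are available. Lean on these libraries where they do the work, as an engineer would, in place of code of your own. Each camera call takes 0.05 s, during which the arm holds its last target. There are 200 camera calls.

## Task

The carved panel in the bench clamp has finished gluing. Lift the ratchet pawl and slide the sliding jaw well back (at least 30 mm), set both clamping cauls (the pale wooden blocks) aside in the wooden tray, then lift the panel out and lay it, right way up and without dropping it, across the two stickers in the middle of the free half of the drying board, beside the panel that is already drying and must not be disturbed. After that put each caul back on the clamp bed where and as it stood, and leave the clamp open.

Things in the scene. Friction and masses are not known exactly. Their poses are not given: they have to be found in the camera images.
- clamp: Dark grey bed 320 x 170 x 20 mm, fixed. Origin: centre of underside; +x to the grey fixed jaw (x 131 to 155, y +-65, top z 44). Bed top z 20; steel rails at y +-67 to 79, x -155 to 20, top z 32. At start, from the fixed jaw along -x: square caul (origin x 115.5, y 0), panel (71, 0), round caul (25, 0), sliding jaw. Brown strips mark both caul places. Set square caul 3 to 6 mm clear of the jaw.
- jaw (a joint): Grey sliding jaw's travel back along clamp -x, m: 0 at start, max 0.06. At 0 it spans clamp x -20 to 8 mm, y +-62, z 20 to 44; a steel toe (60 mm wide, z 35.5 to 44) overhangs 8 mm forward over the round caul's foot, which is free once the jaw is 20 mm back. About 4 N of friction; stays where left. Pawl down: blocked after about 1 mm.
- pawl (a joint): Steel ratchet pawl's angle, rad: 0 = down in the toothed rack (start), grows as its free end is lifted, max 1.0; clear of the teeth from 0.2. Hinge axis along clamp y on the sliding jaw's back, at clamp x -30 mm (less jaw travel), z 32; the arm reaches back along -x. Stiff: 2 to 3 N at the tab lifts it, it stays where left, and it rides with the jaw.
- pawl_tab (a point): Grip point of the pawl's upright steel thumb tab, 10 mm wide (clamp y), 16 mm long (x). At start at clamp x -82, y 0, z 66 mm; tab top z 75, arm below it z 37. Point is 52 mm behind and 34 mm above the hinge axis and turns with the pawl. Pinch along clamp y; once the pawl is up the jaw can be pulled back by it.
- square_caul: Pale wooden block at the fixed jaw, a rectangle from above: 60 mm long (own y), 48 high. Foot x -15 to 15; above z 21 a lip laps 8 mm over the panel (x -23 to 15). Origin: underside, middle of foot. Own -x is the lip's side; axes as the clamp's at start. 80 g. Grip across the 60 mm, near the top.
- round_caul: Pale wooden block at the sliding jaw: 42 mm long (own y), 48 high, low half-round foot (radius 16.5, z 0 to 14) bulging at its back. Foot x -16.5 to 16.5; above z 21 x -24.5 to 4.5, the lip lapping 8 mm over the panel. Origin: underside, middle of foot. Own -x is the lip's side: half a turn from the clamp's axes at start. 60 g. Grip across the 42 mm, near the top.
- panel: The work: dark hardwood panel carved with a rosette and leaves, 58 (own x) x 150 (own y) x 20 mm, carving 4 mm higher. Origin: centre of underside; axes as the clamp's at start. 160 g. The caul lips hold down its long edges. Grip across the 58 mm.
- tray: Open, empty wooden tray, 190 (x) x 160 (y) x 30 mm, walls and floor 6 mm, fixed: the side area for the cauls. Origin: centre of underside.
- drying_board: Grey board 240 (x) x 170 (y) x 12 mm, fixed, with two pale stickers (strips 16 mm wide) along its x at y -45 and +45, tops at z 32 mm. Origin: centre of underside. The free place is at x -60, y 0; the panel lies there with its length along the board's y.
- dry_panel: Panel of the same size as the work, carved with lozenges, already drying on the stickers at board x +65, y 0, length along y. Loose; leave it.

How it is judged (in metres and radians):
On the way, in this order (a step that is already met when the one before it is completed fails the run):
1. the pawl is lifted clear of the teeth (value of joint pawl above 0.2 rad), for 0.1 s.
2. the sliding jaw is back by at least 30 mm (value of joint jaw above 0.03 m), for 0.2 s.
3. both cauls are in the tray and let go, the panel still in the clamp (x of square_caul in the frame of tray between -0.085 and 0.085 m and y of square_caul in the frame of tray between -0.07 and 0.07 m and z of square_caul in the frame of tray between -0.01 and 0.04 m and contact force between the fingers and square_caul below 0.05 N and x of round_caul in the frame of tray between -0.085 and 0.085 m and y of round_caul in the frame of tray between -0.07 and 0.07 m and z of round_caul in the frame of tray between -0.01 and 0.04 m and contact force between the fingers and round_caul below 0.05 N and distance of panel from where it was at the start of the episode below 0.03 m), for 0.2 s.
4. the panel lies across both stickers in the free place, let go, the cauls still in the tray (x of panel in the frame of drying_board between -0.075 and -0.045 m and y of panel in the frame of drying_board between -0.015 and 0.015 m and z of panel in the frame of drying_board between 0.028 and 0.036 m and angle between the y axis of panel and the y axis of drying_board, either way round below 0.2 rad and angle between panel's own z axis and vertical below 0.1 rad and contact force between the fingers and panel below 0.05 N and linear speed of panel below 0.02 m/s and x of square_caul in the frame of tray between -0.085 and 0.085 m and y of square_caul in the frame of tray between -0.07 and 0.07 m and z of square_caul in the frame of tray between -0.01 and 0.04 m and contact force between the fingers and square_caul below 0.05 N and x of round_caul in the frame of tray between -0.085 and 0.085 m and y of round_caul in the frame of tray between -0.07 and 0.07 m and z of round_caul in the frame of tray between -0.01 and 0.04 m and contact force between the fingers and round_caul below 0.05 N), for 0.2 s.
At the end, for the whole second after the job is handed in: Panel flat, right way up, across both stickers, centre within 15 mm (x, y) of the free place, turned < 0.2 rad. Cauls upright on the bed, lips inwards, < 0.2 rad: round within 13 mm of where it stood; square too, but up to 17 mm from the fixed jaw. Jaw back >= 30 mm. All let go, at rest (x of panel in the frame of drying_board between -0.075 and -0.045 m and y of panel in the frame of drying_board between -0.015 and 0.015 m and z of panel in the frame of drying_board between 0.028 and 0.036 m and angle between the y axis of panel and the y axis of drying_board, either way round below 0.2 rad and angle between each of panel, square_caul, round_caul's own z axis and vertical below 0.1 rad and x of square_caul in the frame of clamp between 0.0985 and 0.1245 m and y of square_caul in the frame of clamp between -0.013 and 0.013 m and z of square_caul in the frame of clamp between 0.016 and 0.024 m and x of clamp in the frame of square_caul below -0.08 m and angle between the x axis of each of square_caul, round_caul and the x axis of clamp, either way round below 0.2 rad and x of round_caul in the frame of clamp between 0.012 and 0.038 m and y of round_caul in the frame of clamp between -0.013 and 0.013 m and z of round_caul in the frame of clamp between 0.016 and 0.024 m and x of clamp in the frame of round_caul above 0.005 m and value of joint jaw above 0.03 m and linear speed of each of panel, square_caul, round_caul below 0.02 m/s and contact force between the fingers and panel below 0.05 N and contact force between the fingers and square_caul below 0.05 N and contact force between the fingers and round_caul below 0.05 N); the robot touches nothing.
It fails at once if the panel is dropped (moves faster than 0.4 m/s while the fingers do not hold it) (contact force between the fingers and panel below 0.05 N and linear speed of panel above 0.4 m/s).
It fails at once if the drying panel is shifted by more than 15 mm (distance of dry_panel from where it was at the start of the episode above 0.015 m).
It also fails if it takes over 136 s, if anything falls off the work surface, if the arm or the gripper's body presses on something with over 40 N, if the wrist force passes 120 N, or if a joint passes its speed limit or range.

## Working session

There is one attempt and no reset: what is moved stays moved. The work goes in short steps, Python scripts to look and compute and a tool call to move; the robot and the scene stay as the last step left them, time stands still between calls to the robot, and variables do not carry over. Pictures are saved under pics/ and viewed, at most 14 in all, crops included, and the job is handed in when it is done.

Besides the shell and the picture viewer there is one more tool, called after ">>>" as name([rows], argument=value, ...), one row to a line, values as JSON. apply_moves: Moves the arm, as the interface text tells. Its arguments: {"type":"object","properties":{"targets":{"type":"array"},"gripper":{"type":"number"}},"required":["targets"]}

```bash
ls; mkdir -p pics; python3 - <<'E'
from workcell import ctrl
import cv2,numpy as np
print(ctrl.get_obs(), ctrl.grip_point_offset)
for c in ["scene","top"]:
    im=ctrl.get_image(c); cv2.imwrite(f"pics/{c}0.png",im[:,:,::-1])
    print(c,ctrl.get_calibration(c))
    for n in ["clamp","jaw","pawl","pawl_tab","square_caul","round_caul","panel","tray","drying_board","dry_panel"]:
        try: p=[(np.round(d["uv"],1).tolist(),round(d["score"],2)) for d in ctrl.pinpoint(n,c)][:3]
        except Exception as e: p=e
        try: o=[(np.round(d["box"]).tolist(),round(d["score"],2)) for d in ctrl.outline_of(n,c)][:3]
        except Exception as e: o=e
        print(n,p,o)
E
```

```text
pics
{'t': 0.0, 'qpos': array([ 1.31700429e+00,  4.23891054e-01,  1.63067836e+00, -2.57126136e-05,
        1.08857781e+00, -1.89656247e-02]), 'qvel': array([-0.00217853, -0.00136372, -0.00074808,  0.00146111,  0.00093062,
       -0.00065348]), 'joint_torque': array([ 1.47571547e-03, -5.44628549e+01, -2.73667377e+01,  6.44604466e-02,
        2.28203565e-02, -1.32672949e-04]), 'ee_pos': array([145.24409541, 607.32320411, 221.87491239]), 'orientation': array([-3.67976684e-01, -3.11977651e+00,  2.42396031e-03]), 'ft_force': array([ 0.13182721,  0.46600045, -0.48496268]), 'moment': array([-0.01237019, -0.00450925,  0.0091578 ]), 'grasp_force': 0.0, 'width': 87.45264333955275} 18.700000000000003
scene {'fov_y': 55.11900634027688, 'cx': 254.00342750689046, 'cy': 191.73547035644336, 'rvec': array([ 2.32228181,  0.86505982, -0.31689027]), 'tvec': array([-421.37723244, -249.75127989, 1158.62079058])}
clamp [([311.7, 135.5], 0.78)] [([255.0, 92.0, 376.0, 178.0], 0.72), ([111.0, 258.0, 196.0, 324.0], 0.57)]
jaw it knows: clamp, dry_panel, drying_board, panel, pawl_tab, round_caul, square_caul, t
[... 1370 characters left out ...]
nd_caul, square_caul, tray [([112.0, 201.0, 126.0, 235.0], 0.75)]
pawl_tab [([114.5, 230.1], 0.44)] [([112.0, 206.0, 127.0, 234.0], 0.48)]
square_caul [([136.2, 153.3], 0.8)] [([120.0, 143.0, 149.0, 167.0], 0.7), ([109.0, 206.0, 124.0, 233.0], 0.39)]
round_caul [([128.0, 187.4], 0.77), ([371.2, 183.2], 0.26)] [([118.0, 173.0, 138.0, 189.0], 0.65)]
panel [([133.5, 169.1], 0.64), ([127.9, 200.6], 0.44)] [([99.0, 156.0, 162.0, 186.0], 0.64), ([327.0, 160.0, 398.0, 260.0], 0.54)]
tray [([243.7, 185.1], 0.89)] [([212.0, 145.0, 270.0, 223.0], 0.83)]
drying_board [([363.1, 209.2], 0.96)] [([329.0, 162.0, 399.0, 259.0], 0.93)]
dry_panel [([369.3, 181.8], 0.92)] [([339.0, 168.0, 400.0, 194.0], 0.81)]
```

View pics/scene0.png

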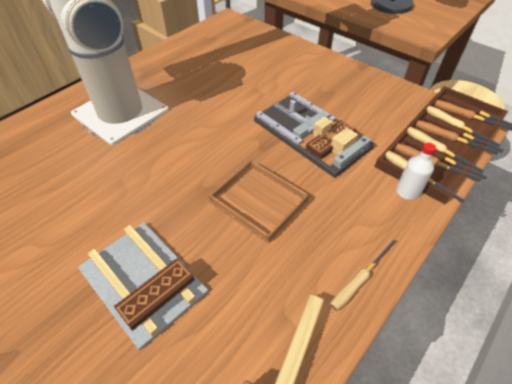

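View pics/top0.png

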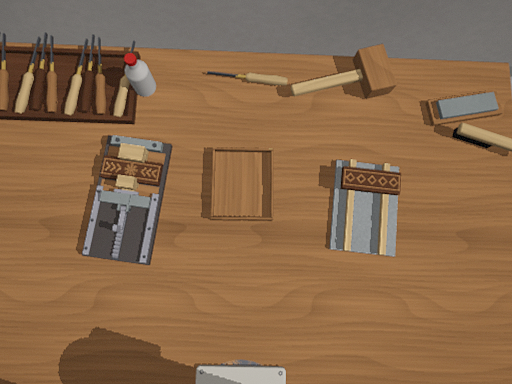

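The scene view shows the clamp far left (255–376, 92–178), the tray in the middle and the board near (80–209, 223–347). In the top view the clamp is at (129,199) with the fixed jaw up (136,143), the tray at (243,185), and the board at (363,209) with its free half toward the robot. The network's best hits agree with this.

```bash
cat > h.py <<'E'
from workcell import ctrl
import cv2,numpy as np
from scipy.optimize import least_squares
def K(c):
    f=192/np.tan(np.radians(c["fov_y"])/2); return np.array([[f,0,c["cx"]],[0,f,c["cy"]],[0,0,1.]])
def proj(P,c): return cv2.projectPoints(np.asarray(P,float).reshape(-1,3),c["rvec"],c["tvec"],K(c),None)[0][:,0]
def ray(uv,c,z):
    R=cv2.Rodrigues(c["rvec"])[0]; C=-R.T@c["tvec"]; d=R.T@np.linalg.inv(K(c))@[*uv,1]
    return (C+d*(z-C[2])/d[2])
def toW(p,L):
    x,y,a=p; L=np.asarray(L,float).reshape(-1,3); c,s=np.cos(a),np.sin(a)
    return np.c_[x+c*L[:,0]-s*L[:,1],y+s*L[:,0]+c*L[:,1],L[:,2]]
def fit(obs,p0):
    """obs: list of (local pt, uv, calib); returns x,y,yaw"""
    f=lambda p:np.concatenate([proj(toW(p,l),c)[0]-uv for l,uv,c in obs])
    r=least_squares(f,p0,loss="soft_l1",x_scale=[1,1,.01]); return r.x,np.round(r.fun.reshape(-1,2),1)
def pins(names,cam):
    o=[]
    for n,l in names:
        d=ctrl.pinpoint(n,cam)
        if d: o.append((l,np.array(d[0]["uv"]),n,round(d[0]["score"],2)))
    return o
CL=[("clamp",[0,0,0]),("square_caul",[115.5,0,20]),("round_caul",[25,0,20]),("panel",[71,0,20]),("pawl_tab",[-82,0,66])]
BD=[("drying_board",[0,0,0]),("dry_panel",[65,0,32])]
E
python3 - <<'E'
from h import *
t,s=ctrl.get_calibration("top"),ctrl.get_calibration("scene")
ob=[]
for l,a,b in [([0,0,0],(129.3,198.6),(311.7,135.5)),([115.5,0,20],(136.2,153.3),(345.7,149.6)),([25,0,20],(128,187.4),(316.9,134.1)),([71,0,20],(133.5,169.1),(330.2,140.8)),([-82,0,66],(114.5,230.1),(292.5,103.5))]:
    ob+=[(l,np.array(a),t),(l,np.array(b),s)]
print("clamp",fit(ob,[600,300,0]))
ob=[]
for l,a,b in [([0,0,0],(363.1,209.2),(142.1,278.8)),([65,0,32],(369.3,181.8),(152.6,292.1))]:
    ob+=[(l,np.array(a),t),(l,np.array(b),s)]
print("board",fit(ob,[600,-300,0]))
print("tray",ray((243.7,185.1),t,0),ray((258,201.7),s,0))
# tray corners outline
for (u,v) in [(212,150),(270,148),(272,219),(212,220)]: print(ray((u,v),t,30))
w=ctrl.get_calibration("wrist");R=cv2.Rodrigues(w["rvec"])[0];print("wristcam",-R.T@w["tvec"],R, w["fov_y"])
E
```

```text
clamp (array([ 5.14004901e+02,  3.06609148e+02, -1.19159677e-01]), array([[-0.1, -1. ],
       [-1. , -1.2],
       [-0.2,  0.2],
       [-3.2, -0.2],
       [ 1. , -0.5],
       [ 1. , -0.8],
       [-0.9,  0.7],
       [-0. ,  0.5],
       [ 0.3, -3.9],
       [-0.1, -0.2]]))
board (array([ 5.04735180e+02, -3.12564438e+02, -1.39095499e-01]), array([[-0.3, -0.7],
       [-1.2, -0.8],
       [ 0.1,  0.8],
       [ 0.9,  1. ]]))
tray [557.59388503   6.83910575   0.        ] [560.58551291  12.36914564   0.        ]
[642.87667764  93.12253736  30.        ]
[653.98023152 -59.38037585  30.        ]
[465.97002042 -68.35766462  30.        ]
[458.66658965  84.52614345  30.        ]
wristcam [ 81.48613556 623.70651775 386.0328936 ] [[ 2.33675029e-01  9.72314685e-01 -3.67054980e-04]
 [ 9.43264391e-01 -2.26601791e-01  2.42701292e-01]
 [ 2.35898855e-01 -5.70594613e-02 -9.70100999e-01]] 71.67570401950461
```

>>> apply_moves([
  {"tx":0.046,"ty":-0.038,"tz":0,"spin":1},
  {"tx":0.092,"ty":-0.075,"tz":0,"spin":2},
  {"tx":0.138,"ty":-0.113,"tz":0,"spin":3},
  {"tx":0.184,"ty":-0.15,"tz":0,"spin":4},
  {"tx":0.22,"ty":-0.18,"tz":0,"spin":5},
  {"tx":0.256,"ty":-0.21,"tz":0,"spin":6},
  {"tx":0.292,"ty":-0.239,"tz":0,"spin":6.7},
  {"tx":0.328,"ty":-0.268,"tz":0,"spin":6.7},
])

```text
t: 2.7
ee_pos: [456.5, 353.2, 222.9]
orientation: [0.184, 3.136, 0.001]
ft_force: [0.8, 0.7, 0.0]
width: 87.8
grasp_force: 0.0
```

>>> apply_moves([
  {"tx":0.03,"ty":-0.022,"tz":0,"spin":0},
  {"tx":0.041,"ty":-0.033,"tz":0,"spin":0},
  {"tx":0.041,"ty":-0.033,"tz":0,"spin":0},
  {"tx":0.041,"ty":-0.033,"tz":0,"spin":0},
  {"tx":0.041,"ty":-0.033,"tz":0,"spin":0},
  {"tx":0.041,"ty":-0.033,"tz":0,"spin":0},
  {"tx":0.041,"ty":-0.033,"tz":0,"spin":0},
  {"tx":0.041,"ty":-0.033,"tz":0,"spin":0},
])

```text
t: 3.5
ee_pos: [495.5, 322.2, 222.7]
orientation: [-0.183, -3.136, -0.0]
ft_force: [0.2, 0.5, -1.1]
width: 87.8
grasp_force: 0.0
```

```bash
python3 - <<'E'
from h import *
o=ctrl.get_obs();print(o["t"],o["ee_pos"],o["orientation"])
c=ctrl.get_calibration("wrist");im=ctrl.get_image("wrist");cv2.imwrite("pics/w1.png",im[:,:,::-1])
P=pins(CL,"wrist")
for l,uv,n,s in P: print(n,s,uv,ray(uv,c,l[2]))
p,r=fit([(l,uv,c) for l,uv,n,s in P],[514,306,-.12]);print(p,r.tolist())
v=im[:,:,::-1].copy()
def L(pts,col):
    q=proj(toW(p,pts),c).astype(int); cv2.polylines(v,[q],True,col,1)
L([[-160,-85,20],[160,-85,20],[160,85,20],[-160,85,20]],(0,255,0))
L([[131,-65,44],[155,-65,44],[155,65,44],[131,65,44]],(255,0,255))
L([[-155,67,32],[20,67,32],[20,79,32],[-155,79,32]],(0,255,255))
L([[-155,-67,32],[20,-67,32],[20,-79,32],[-155,-79,32]],(0,255,255))
L([[-20,-62,44],[8,-62,44],[8,62,44],[-20,62,44]],(255,0,0))
L([[92.5,-30,68],[130.5,-30,68],[130.5,30,68],[92.5,30,68]],(0,0,255))
L([[20.5,-21,68],[49.5,-21,68],[49.5,21,68],[20.5,21,68]],(0,0,255))
cv2.imwrite("pics/w1o.png",cv2.resize(v,(768,576),interpolation=cv2.INTER_CUBIC))
E
```

```text
3.5 [495.54600279 322.23751501 222.73459133] [-1.83336996e-01 -3.13623176e+00 -6.61464275e-05]
clamp 0.56 [243.9 184.8] [517.14149539 305.19014603   0.        ]
square_caul 0.45 [246.5 258.9] [627.65773717 295.81033999  20.        ]
round_caul 0.67 [241.8 200.6] [535.36108561 300.56593228  20.        ]
panel 0.77 [248.5 233.4] [586.69336688 303.92083293  20.        ]
pawl_tab 0.83 [242.4 124.5] [430.30043451 316.9281395   66.        ]
[ 5.12865903e+02  3.07552659e+02 -1.03738445e-01] [[1.2, -3.0], [-0.1, 0.1], [3.2, 1.2], [-2.8, -1.7], [-0.6, 1.0]]
```

View pics/w1o.png

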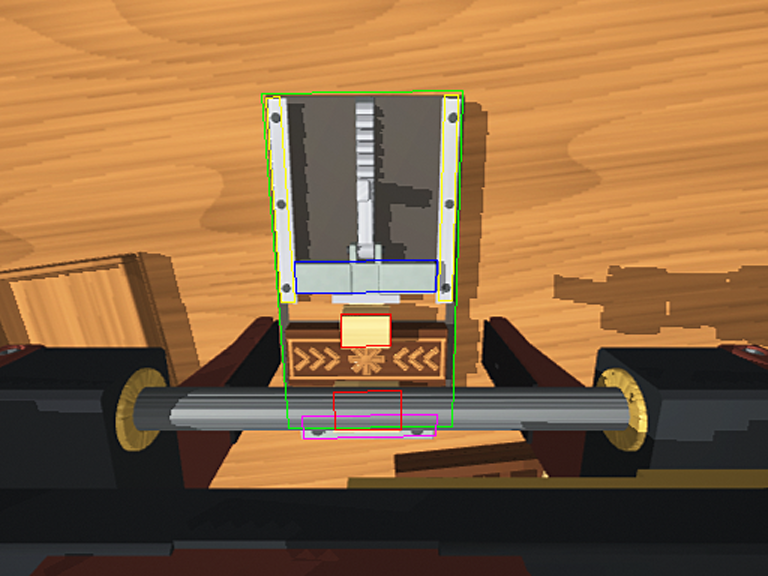

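The overlay of the fitted clamp sits on the picture: bed corners (265,95)/(461,95), jaw top (295–437, 262–293) and round caul top (341–391, 316–346) all agree within about 2 px. I'll move above the pawl tab.

>>> apply_moves([
  {"tx":-0.03,"ty":-0.003,"tz":-0.02,"spin":0.7},
  {"tx":-0.05,"ty":-0.005,"tz":-0.05,"spin":0.7},
  {"tx":-0.0646,"ty":-0.0058,"tz":-0.09,"spin":0.7},
  {"tx":-0.0646,"ty":-0.0058,"tz":-0.12,"spin":0.7},
  {"tx":-0.0646,"ty":-0.0058,"tz":-0.12,"spin":0.7},
  {"tx":-0.0646,"ty":-0.0058,"tz":-0.12,"spin":0.7},
  {"tx":-0.0646,"ty":-0.0058,"tz":-0.12,"spin":0.7},
  {"tx":-0.0646,"ty":-0.0058,"tz":-0.12,"spin":0.7},
])

```text
t: 4.6
ee_pos: [432.8, 316.6, 104.4]
orientation: [0.166, 3.135, 0.003]
ft_force: [-0.1, 0.4, -0.1]
width: 87.8
grasp_force: 0.0
```

```bash
python3 - <<'E'
from h import *
o=ctrl.get_obs();print(o["t"],o["ee_pos"],o["orientation"],o["qpos"])
c=ctrl.get_calibration("wrist");im=ctrl.get_image("wrist");v=im[:,:,::-1].copy()
p=[512.9,307.4,-.105]
for d in ctrl.pinpoint("pawl_tab","wrist")[:2]: print(d["uv"],d["score"],ray(d["uv"],c,66))
print(toW(p,[-82,0,66]),proj(toW(p,[-82,0,66]),c))
def L(pts,col):
    q=proj(toW(p,pts),c).astype(int); cv2.polylines(v,[q],True,col,1)
L([[-90,-5,75],[-74,-5,75],[-74,5,75],[-90,5,75]],(0,0,255))
L([[-155,67,32],[20,67,32],[20,79,32],[-155,79,32]],(0,255,255))
L([[-155,-67,32],[20,-67,32],[20,-79,32],[-155,-79,32]],(0,255,255))
L([[-20,-62,44],[8,-62,44],[8,62,44],[-20,62,44]],(255,0,0))
L([[-160,-85,20],[160,-85,20],[160,85,20],[-160,85,20]],(0,255,0))
cv2.imwrite("pics/w2.png",cv2.resize(v,(768,576),interpolation=cv2.INTER_CUBIC))
E
```

```text
4.6 [432.77485373 316.59002378 104.35019243] [1.66262105e-01 3.13465790e+00 3.08568823e-03] [ 6.09386205e-01  4.65196517e-01  1.90499048e+00 -5.57897750e-06
  7.68203918e-01 -8.55425520e-01]
[251.5, 206.7] 0.7 [431.43887389 315.39348659  66.        ]
[[431.35160985 315.99418784  66.        ]] [[252.23939674 206.51851596]]
```

View pics/w2.png

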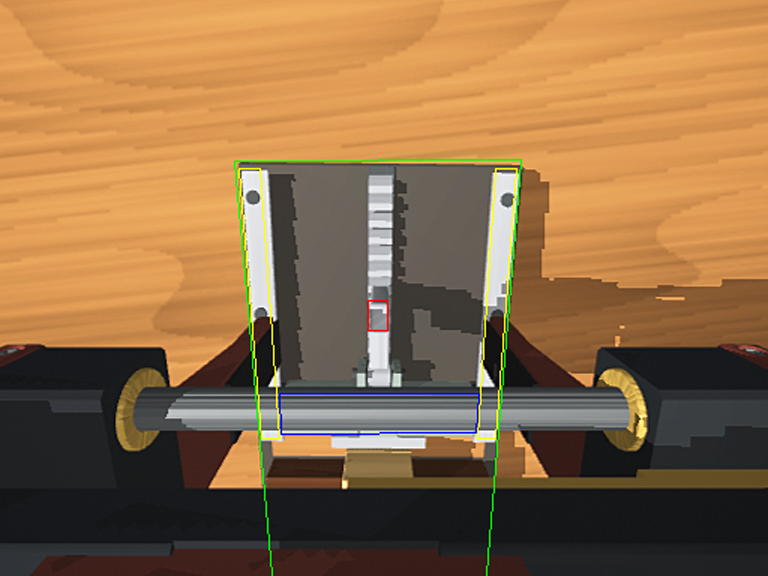

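The tab box lies on the tab at (378,316) in the enlarged picture. I'll descend and pinch.

>>> apply_moves([
  {"tx":0,"ty":0,"tz":-0.03,"spin":0},
  {"tx":0,"ty":0,"tz":-0.055,"spin":0},
  {"tx":0,"ty":0,"tz":-0.055,"spin":0},
  {"tx":0,"ty":0,"tz":-0.055,"spin":0},
  {"tx":0,"ty":0,"tz":-0.055,"spin":0},
  {"tx":0,"ty":0,"tz":-0.055,"spin":0},
  {"tx":0,"ty":0,"tz":-0.055,"spin":0},
  {"tx":0,"ty":0,"tz":-0.055,"spin":0},
])

```text
t: 5.5
ee_pos: [431.7, 316.1, 48.3]
orientation: [0.166, 3.136, 0.001]
ft_force: [-0.4, 0.2, 0.3]
width: 87.8
grasp_force: 0.0
```

>>> apply_moves([
  {"tx":0,"ty":0,"tz":0,"spin":0},
  {"tx":0,"ty":0,"tz":0,"spin":0},
  {"tx":0,"ty":0,"tz":0,"spin":0},
  {"tx":0,"ty":0,"tz":0,"spin":0},
  {"tx":0,"ty":0,"tz":0,"spin":0},
  {"tx":0,"ty":0,"tz":0,"spin":0},
  {"tx":0,"ty":0,"tz":0,"spin":0},
  {"tx":0,"ty":0,"tz":0,"spin":0},
], gripper=1)

```text
t: 6.3
ee_pos: [431.5, 315.9, 47.7]
orientation: [-0.166, -3.137, 0.0]
ft_force: [-0.5, 0.3, 0.2]
width: 27.3
grasp_force: 0.0
```

>>> apply_moves([
  {"tx":0,"ty":0,"tz":0,"spin":0},
  {"tx":0,"ty":0,"tz":0,"spin":0},
  {"tx":0,"ty":0,"tz":0,"spin":0},
  {"tx":0,"ty":0,"tz":0,"spin":0},
  {"tx":0,"ty":0,"tz":0,"spin":0},
  {"tx":0,"ty":0,"tz":0,"spin":0},
  {"tx":0.0018,"ty":-0.0002,"tz":0.0025,"spin":0},
  {"tx":0.0037,"ty":-0.0004,"tz":0.005,"spin":0},
])

```text
t: 7.1
ee_pos: [434.4, 315.4, 52.1]
orientation: [-0.166, -3.135, 0.001]
ft_force: [-1.7, 3.9, -8.9]
width: 9.7
grasp_force: 30.0
```

>>> apply_moves([
  {"tx":0.002,"ty":-0.0002,"tz":0.0023,"spin":0},
  {"tx":0.0041,"ty":-0.0004,"tz":0.0046,"spin":0},
  {"tx":0.0063,"ty":-0.0006,"tz":0.0067,"spin":0},
  {"tx":0.0086,"ty":-0.0009,"tz":0.0088,"spin":0},
  {"tx":0.011,"ty":-0.0011,"tz":0.0107,"spin":0},
  {"tx":0.0136,"ty":-0.0014,"tz":0.0126,"spin":0},
  {"tx":0.0136,"ty":-0.0014,"tz":0.0126,"spin":0},
  {"tx":0.0136,"ty":-0.0014,"tz":0.0126,"spin":0},
])

```text
t: 7.9
ee_pos: [449.0, 313.9, 65.6]
orientation: [0.166, 3.137, -0.0]
ft_force: [-3.8, 0.6, -1.9]
width: 9.8
grasp_force: 30.0
```

>>> apply_moves([
  {"tx":-0.006,"ty":0.0006,"tz":0,"spin":0},
  {"tx":-0.013,"ty":0.0014,"tz":0,"spin":0},
  {"tx":-0.02,"ty":0.0021,"tz":0,"spin":0},
  {"tx":-0.027,"ty":0.0028,"tz":0,"spin":0},
  {"tx":-0.034,"ty":0.0036,"tz":0,"spin":0},
  {"tx":-0.041,"ty":0.0043,"tz":0,"spin":0},
  {"tx":-0.048,"ty":0.005,"tz":0,"spin":0},
  {"tx":-0.048,"ty":0.005,"tz":0,"spin":0},
])

```text
t: 8.7
ee_pos: [401.1, 319.4, 65.5]
orientation: [0.165, 3.136, 0.001]
ft_force: [0.4, 0.4, -6.4]
width: 9.9
grasp_force: 30.0
```

>>> apply_moves([
  {"tx":0,"ty":0,"tz":0,"spin":0},
  {"tx":0,"ty":0,"tz":0,"spin":0},
  {"tx":0,"ty":0,"tz":0,"spin":0},
  {"tx":0,"ty":0,"tz":0,"spin":0},
  {"tx":0,"ty":0,"tz":0,"spin":0},
  {"tx":0,"ty":0,"tz":0,"spin":0},
  {"tx":0,"ty":0,"tz":0,"spin":0},
  {"tx":0,"ty":0,"tz":0,"spin":0},
], gripper=-1)

```text
t: 9.5
ee_pos: [400.8, 319.1, 65.3]
orientation: [0.166, 3.137, -0.0]
ft_force: [0.3, -0.5, -1.2]
width: 70.4
grasp_force: 0.0
```

>>> apply_moves([
  {"tx":0,"ty":0,"tz":0.03,"spin":0},
  {"tx":0,"ty":0,"tz":0.07,"spin":0},
  {"tx":0,"ty":0,"tz":0.11,"spin":0},
  {"tx":0,"ty":0,"tz":0.14,"spin":0},
  {"tx":0,"ty":0,"tz":0.15,"spin":0},
  {"tx":0,"ty":0,"tz":0.15,"spin":0},
  {"tx":0,"ty":0,"tz":0.15,"spin":0},
  {"tx":0,"ty":0,"tz":0.15,"spin":0},
])

```text
t: 10.3
ee_pos: [399.8, 318.4, 213.5]
orientation: [-0.166, -3.135, 0.003]
ft_force: [0.2, -0.2, 0.6]
width: 87.8
grasp_force: 0.0
```

```bash
python3 - <<'E'
from h import *
o=ctrl.get_obs();print(o["t"],o["ee_pos"],o["orientation"],o["qpos"])
c=ctrl.get_calibration("wrist");im=ctrl.get_image("wrist");v=im[:,:,::-1].copy()
p=[512.9,307.4,-.105]
for n,z in [("square_caul",20),("round_caul",20),("panel",20),("pawl_tab",80)]:
  for d in ctrl.pinpoint(n,"wrist")[:1]: 
    q=ray(d["uv"],c,z)-[p[0],p[1],0]; print(n,d["score"],toW([0,0,-p[2]],q))
def L(pts,col):
    q=proj(toW(p,pts),c).astype(int); cv2.polylines(v,[q],True,col,1)
L([[-155,67,32],[20,67,32],[20,79,32],[-155,79,32]],(0,255,255))
L([[-155,-67,32],[20,-67,32],[20,-79,32],[-155,-79,32]],(0,255,255))
L([[-67,-62,44],[-39,-62,44],[-39,62,44],[-67,62,44]],(255,0,0))
L([[20.5,-21,68],[49.5,-21,68],[49.5,21,68],[20.5,21,68]],(0,0,255))
L([[42,-75,40],[42,75,40],[100,75,40],[100,-75,40]],(0,0,255))
cv2.imwrite("pics/w3.png",cv2.resize(v,(768,576),interpolation=cv2.INTER_CUBIC))
E
```

```text
10.3 [399.83488935 318.38403511 213.45325678] [-0.16569298 -3.13470062  0.00334364] [ 6.49191120e-01  2.69980178e-01  1.88480029e+00 -3.65745211e-06
  9.90107586e-01 -8.15986137e-01]
square_caul 0.57 [[118.54668058  -1.25145111  20.        ]]
panel 0.57 [[74.92898639 -3.48064678 20.        ]]
pawl_tab 0.6 [[-111.79421601   -3.14453252   80.        ]]
```

View pics/w3.png

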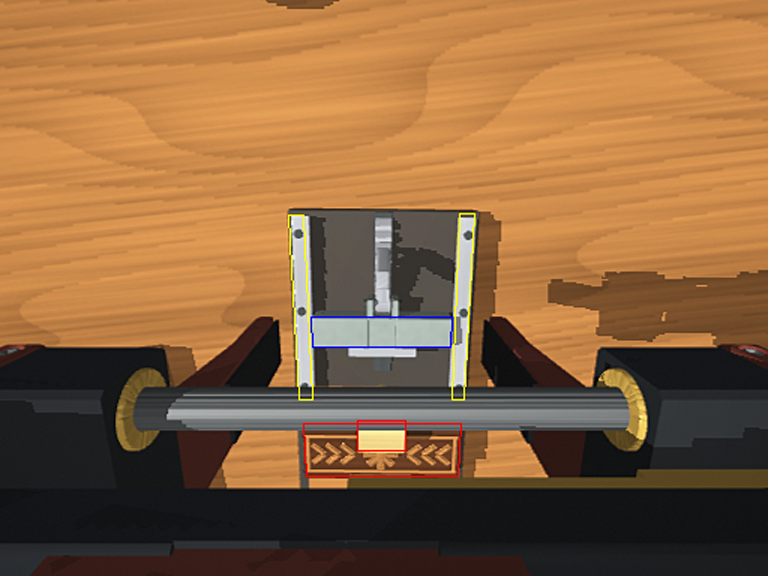

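Jaw back by 47 mm matches the overlay (blue box on the jaw at 312–451, 317–347); round caul and panel unmoved. I'll go over the round caul.

>>> apply_moves([
  {"tx":0.04,"ty":-0.004,"tz":-0.02,"spin":0},
  {"tx":0.08,"ty":-0.008,"tz":-0.04,"spin":0},
  {"tx":0.115,"ty":-0.012,"tz":-0.06,"spin":0},
  {"tx":0.147,"ty":-0.015,"tz":-0.08,"spin":0},
  {"tx":0.147,"ty":-0.015,"tz":-0.1,"spin":0},
  {"tx":0.147,"ty":-0.015,"tz":-0.12,"spin":0},
  {"tx":0.147,"ty":-0.015,"tz":-0.12,"spin":0},
  {"tx":0.147,"ty":-0.015,"tz":-0.12,"spin":0},
])

```text
t: 11.35
ee_pos: [547.5, 304.0, 95.0]
orientation: [-0.166, -3.136, 0.001]
ft_force: [-0.7, 0.5, -0.6]
width: 87.7
grasp_force: 0.0
```

>>> apply_moves([
  {"tx":0,"ty":0,"tz":-0.02,"spin":0},
  {"tx":0,"ty":0,"tz":-0.04,"spin":0},
  {"tx":0,"ty":0,"tz":-0.045,"spin":0},
  {"tx":0,"ty":0,"tz":-0.045,"spin":0},
  {"tx":0,"ty":0,"tz":-0.045,"spin":0},
  {"tx":0,"ty":0,"tz":-0.045,"spin":0},
  {"tx":0,"ty":0,"tz":-0.045,"spin":0},
  {"tx":0,"ty":0,"tz":-0.045,"spin":0},
])

```text
t: 12.15
ee_pos: [548.0, 304.2, 50.9]
orientation: [0.166, 3.136, 0.001]
ft_force: [0.2, 0.5, 0.4]
width: 87.9
grasp_force: 0.0
```

>>> apply_moves([
  {"tx":0,"ty":-0.0005,"tz":-0.002,"spin":0},
  {"tx":0,"ty":-0.0005,"tz":-0.002,"spin":0},
  {"tx":0,"ty":-0.0005,"tz":-0.002,"spin":0},
  {"tx":0,"ty":-0.0005,"tz":-0.002,"spin":0},
  {"tx":0,"ty":-0.0005,"tz":-0.002,"spin":0},
  {"tx":0,"ty":-0.0005,"tz":-0.002,"spin":0},
  {"tx":0,"ty":-0.0005,"tz":-0.002,"spin":0},
  {"tx":0,"ty":-0.0005,"tz":-0.002,"spin":0},
], gripper=1)

```text
t: 12.95
ee_pos: [547.7, 303.5, 48.2]
orientation: [-0.166, -3.137, 0.0]
ft_force: [-0.4, -0.9, -0.1]
width: 41.6
grasp_force: 30.0
```

>>> apply_moves([
  {"tx":0,"ty":0,"tz":0,"spin":0},
  {"tx":0,"ty":0,"tz":0,"spin":0},
  {"tx":0,"ty":0,"tz":0.01,"spin":0},
  {"tx":0,"ty":0,"tz":0.02,"spin":0},
  {"tx":0,"ty":0,"tz":0.04,"spin":0},
  {"tx":0,"ty":0,"tz":0.07,"spin":0},
  {"tx":0,"ty":0,"tz":0.09,"spin":0},
  {"tx":0,"ty":0,"tz":0.09,"spin":0},
])

```text
t: 13.75
ee_pos: [549.8, 304.7, 142.3]
orientation: [0.166, 3.131, 0.005]
ft_force: [0.2, 0.3, -0.6]
width: 41.8
grasp_force: 30.0
```

>>> apply_moves([
  {"tx":-0.002,"ty":-0.02,"tz":0,"spin":0},
  {"tx":-0.005,"ty":-0.06,"tz":0,"spin":0},
  {"tx":-0.008,"ty":-0.1,"tz":0,"spin":0},
  {"tx":-0.011,"ty":-0.14,"tz":0,"spin":0},
  {"tx":-0.014,"ty":-0.18,"tz":0,"spin":0},
  {"tx":-0.017,"ty":-0.22,"tz":0,"spin":0},
  {"tx":-0.02,"ty":-0.26,"tz":0,"spin":0},
  {"tx":-0.023,"ty":-0.29,"tz":0,"spin":0},
])

```text
t: 14.55
ee_pos: [522.6, 10.7, 137.0]
orientation: [-0.167, -3.134, 0.001]
ft_force: [1.3, 0.1, -1.2]
width: 42.0
grasp_force: 30.0
```

>>> apply_moves([
  {"tx":0,"ty":-0.002,"tz":0,"spin":0},
  {"tx":0,"ty":-0.002,"tz":-0.02,"spin":0},
  {"tx":0,"ty":-0.002,"tz":-0.04,"spin":0},
  {"tx":0,"ty":-0.002,"tz":-0.06,"spin":0},
  {"tx":0,"ty":-0.002,"tz":-0.08,"spin":0},
  {"tx":0,"ty":-0.002,"tz":-0.09,"spin":0},
  {"tx":0,"ty":-0.002,"tz":-0.095,"spin":0},
  {"tx":0,"ty":-0.002,"tz":-0.095,"spin":0},
])

```text
t: 15.35
ee_pos: [524.2, 11.7, 42.7]
orientation: [-0.165, -3.136, 0.0]
ft_force: [-0.4, -0.5, -0.3]
width: 42.0
grasp_force: 30.0
```

Settle, look once to check the tray position, then lower.

```bash
python3 - <<'E'
from h import *
print(ctrl.get_obs()["ee_pos"])
t=ctrl.get_calibration("top"); im=ctrl.get_image("top"); v=im[:,:,::-1].copy()
for p,b,col in [([557,11,.047],(95,80,30),(0,255,0)),([504.7,-312.6,-.139],(120,85,12),(255,0,255))]:
    q=proj(toW(p,[[b[0],b[1],b[2]],[b[0],-b[1],b[2]],[-b[0],-b[1],b[2]],[-b[0],b[1],b[2]]]),t)
    v=v; cv2.polylines(v,[(q*16).astype(np.int32)],True,col,1,cv2.LINE_AA,4)
cv2.imwrite("pics/t2.png",cv2.resize(v[120:300,180:420],(800,600),interpolation=cv2.INTER_CUBIC))
E
```

```text
[524.1976012   11.72131409  42.70859413]
```

View pics/t2.png

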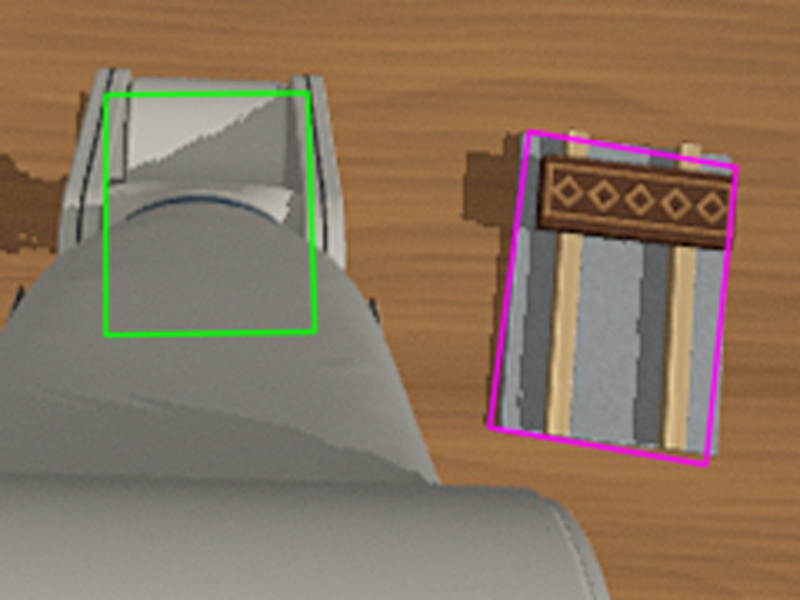

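The arm hides the tray here; the board outline at (493–738, 131–465) shows my yaw estimate slightly too large, to be refined later from the wrist. I'll lower and release the round caul.

>>> apply_moves([
  {"tx":0,"ty":0,"tz":-0.004,"spin":0},
  {"tx":0,"ty":0,"tz":-0.007,"spin":0},
  {"tx":0,"ty":0,"tz":-0.008,"spin":0},
  {"tx":0,"ty":0,"tz":-0.008,"spin":0},
  {"tx":0,"ty":0,"tz":-0.008,"spin":0},
  {"tx":0,"ty":0,"tz":-0.008,"spin":0},
  {"tx":0,"ty":0,"tz":-0.008,"spin":0},
  {"tx":0,"ty":0,"tz":-0.008,"spin":0},
])

```text
t: 16.2
ee_pos: [524.8, 11.6, 35.3]
orientation: [0.166, 3.137, 0.0]
ft_force: [-0.9, 0.0, 0.6]
width: 41.8
grasp_force: 30.0
```

>>> apply_moves([
  {"tx":0,"ty":0,"tz":0,"spin":0},
  {"tx":0,"ty":0,"tz":0,"spin":0},
  {"tx":0,"ty":0,"tz":0,"spin":0},
  {"tx":0,"ty":0,"tz":0,"spin":0},
  {"tx":0,"ty":0,"tz":0,"spin":0},
  {"tx":0,"ty":0,"tz":0.02,"spin":0},
  {"tx":0,"ty":0,"tz":0.06,"spin":0},
  {"tx":0,"ty":0,"tz":0.1,"spin":0},
], gripper=-1)

```text
t: 17.0
ee_pos: [523.9, 11.5, 135.8]
orientation: [-0.166, -3.135, 0.0]
ft_force: [0.4, -0.7, 0.9]
width: 87.9
grasp_force: 0.0
```

>>> apply_moves([
  {"tx":0.007,"ty":0.02,"tz":0,"spin":0},
  {"tx":0.021,"ty":0.06,"tz":0,"spin":0},
  {"tx":0.035,"ty":0.1,"tz":0,"spin":0},
  {"tx":0.049,"ty":0.14,"tz":0,"spin":0},
  {"tx":0.063,"ty":0.18,"tz":0,"spin":0},
  {"tx":0.077,"ty":0.22,"tz":0,"spin":0},
  {"tx":0.091,"ty":0.26,"tz":0,"spin":0},
  {"tx":0.1005,"ty":0.284,"tz":0,"spin":0},
])

```text
t: 17.8
ee_pos: [625.7, 298.6, 135.2]
orientation: [0.163, 3.137, 0.001]
ft_force: [0.2, -0.4, -0.5]
width: 87.5
grasp_force: 0.0
```

>>> apply_moves([
  {"tx":0,"ty":0,"tz":0,"spin":0},
  {"tx":0,"ty":0,"tz":-0.02,"spin":0},
  {"tx":0,"ty":0,"tz":-0.03,"spin":0},
  {"tx":0,"ty":0,"tz":-0.04,"spin":0},
  {"tx":0,"ty":0,"tz":-0.045,"spin":0},
  {"tx":0,"ty":0,"tz":-0.045,"spin":0},
  {"tx":0,"ty":0,"tz":-0.045,"spin":0},
  {"tx":0,"ty":0,"tz":-0.045,"spin":0},
])

```text
t: 18.6
ee_pos: [625.7, 295.6, 91.0]
orientation: [0.166, 3.136, 0.001]
ft_force: [-0.6, -0.0, -0.1]
width: 87.8
grasp_force: 0.0
```

```bash
python3 - <<'E'
from h import *
print(ctrl.get_obs()["ee_pos"])
c=ctrl.get_calibration("wrist"); v=ctrl.get_image("wrist")[:,:,::-1].copy()
p=[512.9,307.4,-.105]
def L(pts,col):
    q=proj(toW(p,pts),c).astype(int); cv2.polylines(v,[q],True,col,1)
L([[92.5,-30,68],[130.5,-30,68],[130.5,30,68],[92.5,30,68]],(0,0,255))
L([[42,-75,40],[42,75,40],[100,75,40],[100,-75,40]],(0,255,255))
L([[131,-65,44],[155,-65,44],[155,65,44],[131,65,44]],(255,0,255))
cv2.imwrite("pics/w4.png",cv2.resize(v,(768,576),interpolation=cv2.INTER_CUBIC))
E
```

```text
[625.72411647 295.61443828  90.98804033]
```

View pics/w4.png

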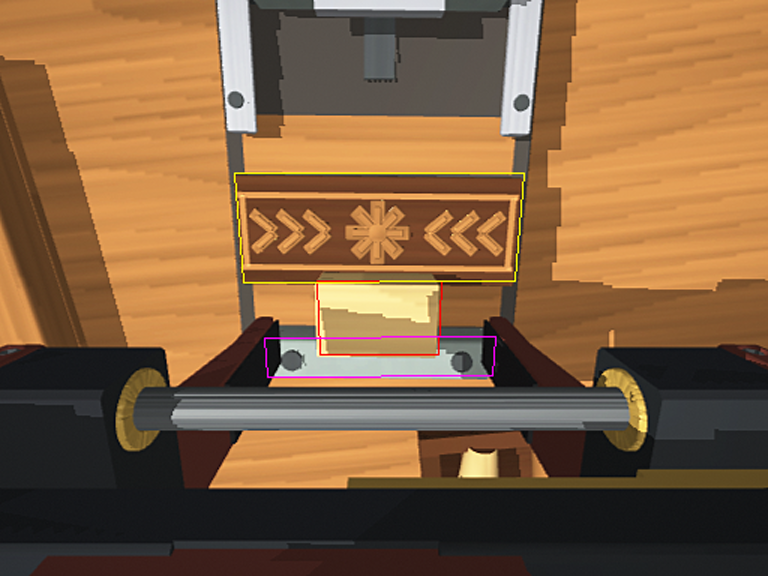

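Panel (235–524, 174–282) and square caul top (318–441, 281–354) fit the overlay to about 1–2 mm. I'll lower and grip.

>>> apply_moves([
  {"tx":0,"ty":0,"tz":-0.015,"spin":0},
  {"tx":0,"ty":0,"tz":-0.03,"spin":0},
  {"tx":0,"ty":0,"tz":-0.042,"spin":0},
  {"tx":0,"ty":0,"tz":-0.042,"spin":0},
  {"tx":0,"ty":0,"tz":-0.042,"spin":0},
  {"tx":0,"ty":0,"tz":-0.042,"spin":0},
  {"tx":0,"ty":0,"tz":-0.042,"spin":0},
  {"tx":0,"ty":0,"tz":-0.042,"spin":0},
])

```text
t: 19.45
ee_pos: [625.6, 295.7, 48.9]
orientation: [0.166, 3.136, 0.001]
ft_force: [0.3, -0.5, -0.7]
width: 88.0
grasp_force: 0.0
```

>>> apply_moves([
  {"tx":0,"ty":0,"tz":0,"spin":0},
  {"tx":0,"ty":0,"tz":0,"spin":0},
  {"tx":0,"ty":0,"tz":0,"spin":0},
  {"tx":0,"ty":0,"tz":0,"spin":0},
  {"tx":0,"ty":0,"tz":0,"spin":0},
  {"tx":0,"ty":0,"tz":0,"spin":0},
  {"tx":0,"ty":0,"tz":0,"spin":0},
  {"tx":0,"ty":0,"tz":0,"spin":0},
], gripper=1)

```text
t: 20.25
ee_pos: [625.3, 295.5, 48.3]
orientation: [-0.166, -3.137, 0.0]
ft_force: [0.1, -0.3, 1.5]
width: 59.9
grasp_force: 30.0
```

>>> apply_moves([
  {"tx":0,"ty":0,"tz":0.005,"spin":0},
  {"tx":0,"ty":0,"tz":0.015,"spin":0},
  {"tx":0,"ty":0,"tz":0.03,"spin":0},
  {"tx":0,"ty":0,"tz":0.05,"spin":0},
  {"tx":0,"ty":0,"tz":0.07,"spin":0},
  {"tx":0,"ty":0,"tz":0.09,"spin":0},
  {"tx":0,"ty":0,"tz":0.1,"spin":0},
  {"tx":0,"ty":0,"tz":0.1,"spin":0},
])

```text
t: 21.05
ee_pos: [626.4, 296.1, 150.9]
orientation: [0.166, 3.134, 0.003]
ft_force: [1.3, -0.2, 0.1]
width: 59.9
grasp_force: 30.0
```

>>> apply_moves([
  {"tx":-0.002,"ty":-0.02,"tz":0,"spin":0},
  {"tx":-0.006,"ty":-0.06,"tz":0,"spin":0},
  {"tx":-0.01,"ty":-0.1,"tz":0,"spin":0},
  {"tx":-0.014,"ty":-0.14,"tz":0,"spin":0},
  {"tx":-0.018,"ty":-0.18,"tz":0,"spin":0},
  {"tx":-0.022,"ty":-0.22,"tz":0,"spin":0},
  {"tx":-0.026,"ty":-0.26,"tz":0,"spin":0},
  {"tx":-0.0285,"ty":-0.2845,"tz":0,"spin":0},
])

```text
t: 21.85
ee_pos: [594.7, 7.6, 147.0]
orientation: [-0.169, -3.134, 0.001]
ft_force: [-0.3, 0.7, -1.6]
width: 60.0
grasp_force: 30.0
```

>>> apply_moves([
  {"tx":0,"ty":0,"tz":0,"spin":0},
  {"tx":0,"ty":0,"tz":-0.02,"spin":0},
  {"tx":0,"ty":0,"tz":-0.045,"spin":0},
  {"tx":0,"ty":0,"tz":-0.07,"spin":0},
  {"tx":0,"ty":0,"tz":-0.09,"spin":0},
  {"tx":0,"ty":0,"tz":-0.1,"spin":0},
  {"tx":0,"ty":0,"tz":-0.105,"spin":0},
  {"tx":0,"ty":0,"tz":-0.105,"spin":0},
])

```text
t: 22.65
ee_pos: [596.4, 11.3, 42.8]
orientation: [-0.165, -3.136, 0.0]
ft_force: [-0.4, 0.2, -1.5]
width: 59.8
grasp_force: 30.0
```

>>> apply_moves([
  {"tx":0,"ty":0,"tz":-0.004,"spin":0},
  {"tx":0,"ty":0,"tz":-0.007,"spin":0},
  {"tx":0,"ty":0,"tz":-0.0085,"spin":0},
  {"tx":0,"ty":0,"tz":-0.0085,"spin":0},
  {"tx":0,"ty":0,"tz":-0.0085,"spin":0},
  {"tx":0,"ty":0,"tz":-0.0085,"spin":0},
  {"tx":0,"ty":0,"tz":-0.0085,"spin":0},
  {"tx":0,"ty":0,"tz":-0.0085,"spin":0},
])

```text
t: 23.45
ee_pos: [596.8, 11.1, 34.9]
orientation: [0.166, 3.137, 0.0]
ft_force: [0.0, -0.6, -1.4]
width: 59.7
grasp_force: 30.0
```

>>> apply_moves([
  {"tx":0,"ty":0,"tz":0,"spin":0},
  {"tx":0,"ty":0,"tz":0,"spin":0},
  {"tx":0,"ty":0,"tz":0,"spin":0},
  {"tx":0,"ty":0,"tz":0,"spin":0},
  {"tx":0,"ty":0,"tz":0.01,"spin":0},
  {"tx":0,"ty":0,"tz":0.04,"spin":0},
  {"tx":0,"ty":0,"tz":0.08,"spin":0},
  {"tx":0,"ty":0,"tz":0.12,"spin":0},
], gripper=-1)

```text
t: 24.25
ee_pos: [596.3, 11.0, 156.4]
orientation: [-0.166, -3.136, 0.0]
ft_force: [0.2, -0.7, 0.1]
width: 87.9
grasp_force: 0.0
```

>>> apply_moves([
  {"tx":0,"ty":-0.03,"tz":0.02,"spin":0},
  {"tx":0,"ty":-0.075,"tz":0.04,"spin":0},
  {"tx":0,"ty":-0.12,"tz":0.06,"spin":0},
  {"tx":-0.005,"ty":-0.165,"tz":0.07,"spin":0},
  {"tx":-0.01,"ty":-0.21,"tz":0.07,"spin":0},
  {"tx":-0.02,"ty":-0.25,"tz":0.07,"spin":0},
  {"tx":-0.025,"ty":-0.29,"tz":0.07,"spin":0},
  {"tx":-0.03,"ty":-0.33,"tz":0.07,"spin":0},
])

```text
t: 25.05
ee_pos: [566.1, -320.6, 225.8]
orientation: [0.166, 3.137, -0.0]
ft_force: [1.3, -0.1, 0.2]
width: 87.7
grasp_force: 0.0
```

>>> apply_moves([
  {"tx":0,"ty":0,"tz":0,"spin":0},
  {"tx":0,"ty":0,"tz":0,"spin":0},
  {"tx":0,"ty":0,"tz":0,"spin":0},
  {"tx":0,"ty":0,"tz":0,"spin":0},
  {"tx":0,"ty":0,"tz":0,"spin":0},
  {"tx":0,"ty":0,"tz":0,"spin":0},
  {"tx":0,"ty":0,"tz":0,"spin":0},
  {"tx":0,"ty":0,"tz":0,"spin":0},
])

```text
t: 25.85
ee_pos: [566.8, -318.7, 224.8]
orientation: [-0.165, -3.137, 0.0]
ft_force: [-0.1, 0.6, 0.2]
width: 88.1
grasp_force: 0.0
```

```bash
python3 - <<'E'
from h import *
o=ctrl.get_obs();print(o["t"],o["ee_pos"],o["orientation"],o["qpos"])
c=ctrl.get_calibration("wrist"); im=ctrl.get_image("wrist");v=im[:,:,::-1].copy()
P=pins(BD,"wrist")
for l,uv,n,s in P: print(n,s,uv,ray(uv,c,l[2]))
for n in ["drying_board"]:
    d=ctrl.outline_of(n,"wrist")[0]; print(d["score"],d["box"])
p=[504.7,-312.6,-.1]
# free place panel outline at sticker height
def L(pts,col):
    q=proj(toW(p,pts),c).astype(int); cv2.polylines(v,[q],True,col,1)
L([[-120,-85,12],[120,-85,12],[120,85,12],[-120,85,12]],(0,255,0))
L([[-120,-53,32],[120,-53,32],[120,-37,32],[-120,-37,32]],(255,0,255))
L([[-120,53,32],[120,53,32],[120,37,32],[-120,37,32]],(255,0,255))
L([[36,-75,52],[94,-75,52],[94,75,52],[36,75,52]],(0,0,255))
cv2.imwrite("pics/b1.png",cv2.resize(v,(768,576),interpolation=cv2.INTER_CUBIC))
# tray check
t=ctrl.get_calibration("top"); im=ctrl.get_image("top")
for n in ["square_caul","round_caul"]:
  for d in ctrl.pinpoint(n,"top")[:1]: print(n,d["score"],ray(d["uv"],t,6))
E
```

```text
25.85 [ 566.84426003 -318.68982404  224.78233443] [-1.65285200e-01 -3.13722773e+00  3.64888942e-05] [-5.30462629e-01  4.57892347e-01  1.56879113e+00 -3.00960468e-05
  1.11491084e+00 -1.99597281e+00]
drying_board 0.94 [251.3 130.6] [ 511.41495053 -316.01659198    0.        ]
dry_panel 0.72 [482.4 138.2] [552.60758553 -14.10373687  32.        ]
0.82 [184.1, 28.5, 319.0, 219.0]
square_caul 0.69 [600.10988331  20.01737342   6.        ]
round_caul 0.53 [513.23265832  14.66175951   6.        ]
```

View pics/b1.png

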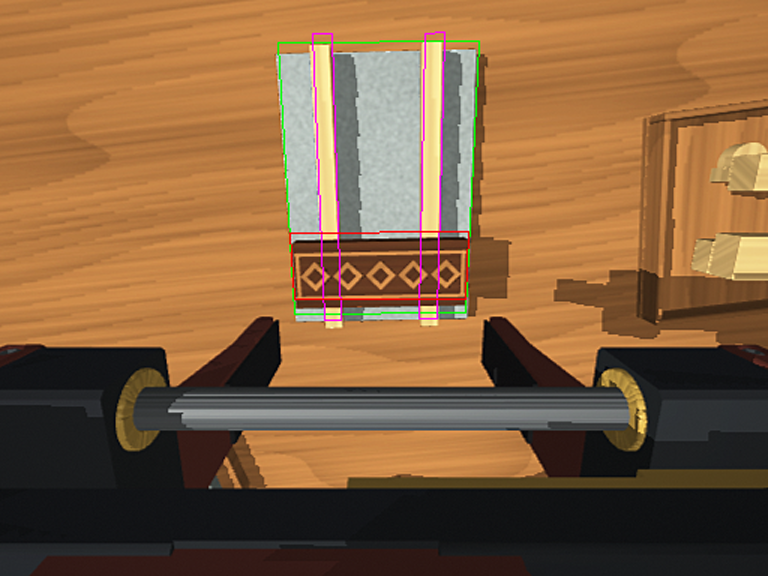

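Picture shows the board with my outline displaced ~10 px up; actual corners at about (277,54), (478,49), (467,318), (296,321). Cauls both stand in the tray at right. I'll refit the board from those corners.

```bash
python3 - <<'E'
from h import *
c=ctrl.get_calibration("wrist"); k=1.5
ob=[([-120,-85,12],(277,54)),([-120,85,12],(478,49)),([120,85,12],(467,318)),([120,-85,12],(296,321)),
([36,-75,52],(292,241)),([36,75,52],(467,238)),([94,-75,52],(296,306)),([94,75,52],(464,303))]
p,r=fit([(l,np.array(u)/k,c) for l,u in ob],[510,-313,-.1]);print(p,r.tolist())
p,r=fit([(l,np.array(u)/k,c) for l,u in ob[:4]],[510,-313,-.1]);print(p,r.tolist())
print(toW(p,[-60,0,32]))
E
```

```text
[ 5.10624324e+02 -3.13976679e+02 -9.15081330e-02] [[-0.1, -1.3], [-0.5, -0.3], [-0.1, -0.2], [-0.2, -0.6], [-0.6, 0.3], [1.0, 0.5], [-0.2, 0.7], [1.3, 1.0]]
[ 5.11451849e+02 -3.13737089e+02 -8.98779433e-02] [[0.0, -0.5], [-0.4, 0.3], [0.2, 0.2], [0.2, 0.0]]
[[ 451.69402694 -308.35166958   32.        ]]
```

>>> apply_moves([
  {"tx":0.001,"ty":0.03,"tz":0,"spin":-5},
  {"tx":0.002,"ty":0.07,"tz":0,"spin":-10},
  {"tx":0.003,"ty":0.11,"tz":0,"spin":-16},
  {"tx":0.004,"ty":0.15,"tz":0,"spin":-22},
  {"tx":0.005,"ty":0.19,"tz":0,"spin":-28},
  {"tx":0.006,"ty":0.23,"tz":0,"spin":-34},
  {"tx":0.007,"ty":0.27,"tz":0,"spin":-40},
  {"tx":0.008,"ty":0.31,"tz":0,"spin":-46},
])

```text
t: 27.0
ee_pos: [574.7, -7.4, 225.0]
orientation: [1.385, 2.82, 0.0]
ft_force: [0.9, -1.0, 0.3]
width: 87.9
grasp_force: 0.0
```

>>> apply_moves([
  {"tx":0.001,"ty":0.04,"tz":0,"spin":-6},
  {"tx":0.002,"ty":0.08,"tz":0,"spin":-12},
  {"tx":0.003,"ty":0.12,"tz":0,"spin":-18},
  {"tx":0.004,"ty":0.16,"tz":0,"spin":-24},
  {"tx":0.005,"ty":0.2,"tz":0,"spin":-30},
  {"tx":0.006,"ty":0.24,"tz":-0.02,"spin":-36},
  {"tx":0.007,"ty":0.28,"tz":-0.04,"spin":-42},
  {"tx":0.009,"ty":0.309,"tz":-0.06,"spin":-44},
], gripper=-0.68)

```text
t: 27.8
ee_pos: [583.7, 302.6, 164.4]
orientation: [2.338, 2.098, 0.002]
ft_force: [0.2, -0.4, 0.5]
width: 73.6
grasp_force: 0.0
```

>>> apply_moves([
  {"tx":0,"ty":0,"tz":-0.01,"spin":0},
  {"tx":0,"ty":0,"tz":-0.03,"spin":0},
  {"tx":0,"ty":0,"tz":-0.05,"spin":0},
  {"tx":0,"ty":0,"tz":-0.065,"spin":0},
  {"tx":0,"ty":0,"tz":-0.065,"spin":0},
  {"tx":0,"ty":0,"tz":-0.065,"spin":0},
  {"tx":0,"ty":0,"tz":-0.065,"spin":0},
  {"tx":0,"ty":0,"tz":-0.065,"spin":0},
])

```text
t: 28.6
ee_pos: [584.5, 300.3, 101.0]
orientation: [2.335, 2.101, 0.003]
ft_force: [-0.2, -0.6, -0.4]
width: 74.1
grasp_force: 0.0
```

```bash
python3 - <<'E'
from h import *
o=ctrl.get_obs();print(o["t"],o["ee_pos"],o["width"],o["qpos"])
R=cv2.Rodrigues(o["orientation"])[0]; print("tool y yaw",np.arctan2(R[1,1],R[0,1]))
p=[512.9,307.4,-.105]; print("panel",toW(p,[71,0,20]))
c=ctrl.get_calibration("wrist"); v=ctrl.get_image("wrist")[:,:,::-1].copy()
def L(pts,col):
    q=proj(toW(p,pts),c).astype(int); cv2.polylines(v,[q],True,col,1)
L([[42,-75,40],[42,75,40],[100,75,40],[100,-75,40]],(0,255,255))
L([[131,-65,44],[155,-65,44],[155,65,44],[131,65,44]],(255,0,255))
cv2.imwrite("pics/w5.png",cv2.resize(v,(768,576),interpolation=cv2.INTER_CUBIC))
E
```

```text
28.6 [584.47853753 300.25202978 100.99003655] 74.12699689414279 [4.56434943e-01 6.14223620e-01 1.62681818e+00 2.34757729e-05
 8.98634274e-01 5.62184707e-01]
tool y yaw -0.10576519974620495
panel [[583.50897196 299.95869101  20.        ]]
```

View pics/w5.png

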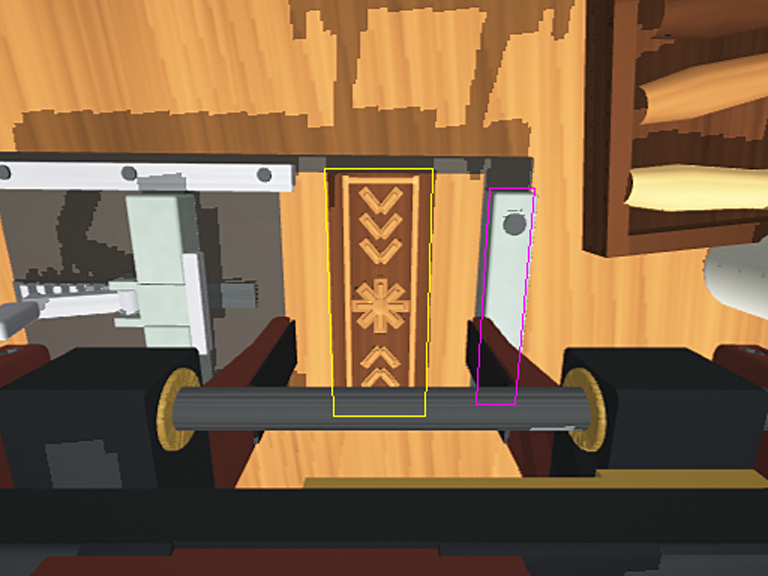

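Panel lies between the fingers (325–433 vs. fingers ±), aligned with the overlay; fixed jaw is clear. I'll lower and grip.

>>> apply_moves([
  {"tx":-0.0005,"ty":0,"tz":-0.02,"spin":0},
  {"tx":-0.0005,"ty":0,"tz":-0.04,"spin":0},
  {"tx":-0.0005,"ty":0,"tz":-0.06,"spin":0},
  {"tx":-0.0005,"ty":0,"tz":-0.07,"spin":0},
  {"tx":-0.0005,"ty":0,"tz":-0.075,"spin":0},
  {"tx":-0.0005,"ty":0,"tz":-0.075,"spin":0},
  {"tx":-0.0005,"ty":0,"tz":-0.075,"spin":0},
  {"tx":-0.0005,"ty":0,"tz":-0.075,"spin":0},
])

```text
t: 29.45
ee_pos: [583.9, 300.4, 25.8]
orientation: [2.335, 2.101, 0.002]
ft_force: [0.5, -0.0, -0.2]
width: 74.0
grasp_force: 0.0
```

>>> apply_moves([
  {"tx":0,"ty":0,"tz":0,"spin":0},
  {"tx":0,"ty":0,"tz":0,"spin":0},
  {"tx":0,"ty":0,"tz":0,"spin":0},
  {"tx":0,"ty":0,"tz":0,"spin":0},
  {"tx":0,"ty":0,"tz":0,"spin":0},
  {"tx":0,"ty":0,"tz":0,"spin":0},
  {"tx":0,"ty":0,"tz":0,"spin":0},
  {"tx":0,"ty":0,"tz":0,"spin":0},
], gripper=1)

```text
t: 30.25
ee_pos: [583.6, 300.2, 25.2]
orientation: [2.335, 2.101, 0.001]
ft_force: [-0.7, -1.8, 4.8]
width: 58.0
grasp_force: 30.0
```

>>> apply_moves([
  {"tx":0,"ty":0,"tz":0.005,"spin":0},
  {"tx":0,"ty":0,"tz":0.015,"spin":0},
  {"tx":0,"ty":0,"tz":0.03,"spin":0},
  {"tx":0,"ty":0,"tz":0.05,"spin":0},
  {"tx":0,"ty":0,"tz":0.07,"spin":0},
  {"tx":0,"ty":0,"tz":0.09,"spin":0},
  {"tx":0,"ty":0,"tz":0.105,"spin":0},
  {"tx":0,"ty":0,"tz":0.11,"spin":0},
])

```text
t: 31.05
ee_pos: [584.2, 300.6, 137.4]
orientation: [2.335, 2.101, 0.005]
ft_force: [0.7, 0.1, -2.4]
width: 58.0
grasp_force: 30.0
```

>>> apply_moves([
  {"tx":-0.003,"ty":-0.015,"tz":0,"spin":0},
  {"tx":-0.01,"ty":-0.045,"tz":0,"spin":0},
  {"tx":-0.018,"ty":-0.085,"tz":0,"spin":0},
  {"tx":-0.027,"ty":-0.125,"tz":0,"spin":0},
  {"tx":-0.036,"ty":-0.165,"tz":0,"spin":0},
  {"tx":-0.045,"ty":-0.205,"tz":0,"spin":0},
  {"tx":-0.053,"ty":-0.245,"tz":0,"spin":0},
  {"tx":-0.062,"ty":-0.285,"tz":0,"spin":0},
])

```text
t: 31.85
ee_pos: [519.2, 12.9, 133.8]
orientation: [-2.335, -2.1, 0.003]
ft_force: [0.7, -0.0, -1.8]
width: 57.9
grasp_force: 30.0
```

>>> apply_moves([
  {"tx":-0.009,"ty":-0.04,"tz":0,"spin":0.1},
  {"tx":-0.018,"ty":-0.08,"tz":0,"spin":0.2},
  {"tx":-0.026,"ty":-0.12,"tz":0,"spin":0.3},
  {"tx":-0.035,"ty":-0.16,"tz":0,"spin":0.4},
  {"tx":-0.044,"ty":-0.2,"tz":0,"spin":0.6},
  {"tx":-0.053,"ty":-0.24,"tz":0,"spin":0.7},
  {"tx":-0.062,"ty":-0.28,"tz":0,"spin":0.8},
  {"tx":-0.07,"ty":-0.315,"tz":0,"spin":0.9},
])

```text
t: 32.65
ee_pos: [448.9, -301.6, 133.8]
orientation: [-2.318, -2.117, 0.001]
ft_force: [-1.1, -0.1, -1.1]
width: 57.7
grasp_force: 30.0
```

>>> apply_moves([
  {"tx":0,"ty":-0.006,"tz":0,"spin":0},
  {"tx":0,"ty":-0.0086,"tz":0,"spin":0},
  {"tx":0,"ty":-0.0086,"tz":-0.01,"spin":0},
  {"tx":0,"ty":-0.0086,"tz":-0.02,"spin":0},
  {"tx":0,"ty":-0.0086,"tz":-0.035,"spin":0},
  {"tx":0,"ty":-0.0086,"tz":-0.05,"spin":0},
  {"tx":0,"ty":-0.0086,"tz":-0.06,"spin":0},
  {"tx":0,"ty":-0.0086,"tz":-0.06,"spin":0},
])

```text
t: 33.45
ee_pos: [450.3, -306.9, 72.8]
orientation: [-2.315, -2.118, 0.001]
ft_force: [-0.8, 1.3, -1.1]
width: 57.4
grasp_force: 30.0
```

```bash
python3 - <<'E'
from h import *
o=ctrl.get_obs();print(o["t"],o["ee_pos"],o["width"],o["grasp_force"])
R=cv2.Rodrigues(o["orientation"])[0]; print("tool y yaw",np.arctan2(R[1,1],R[0,1]))
c=ctrl.get_calibration("wrist"); v=ctrl.get_image("wrist")[:,:,::-1].copy()
p=[511.2,-313.8,-.09]
def L(pts,col):
    q=proj(toW(p,pts),c).astype(int); cv2.polylines(v,[q],True,col,1)
L([[-120,-85,12],[120,-85,12],[120,85,12],[-120,85,12]],(0,255,0))
L([[36,-75,52],[94,-75,52],[94,75,52],[36,75,52]],(0,0,255))
z=o["ee_pos"][2]-5.2+20
L([[-89,-75,z],[-31,-75,z],[-31,75,z],[-89,75,z]],(0,255,255))
cv2.imwrite("pics/b2.png",cv2.resize(v,(768,576),interpolation=cv2.INTER_CUBIC))
E
```

```text
33.45 [ 450.3091824  -306.89910378   72.84820688] 57.36748824317322 29.99880462884903
tool y yaw -0.08862056983207783
```

View pics/b2.png

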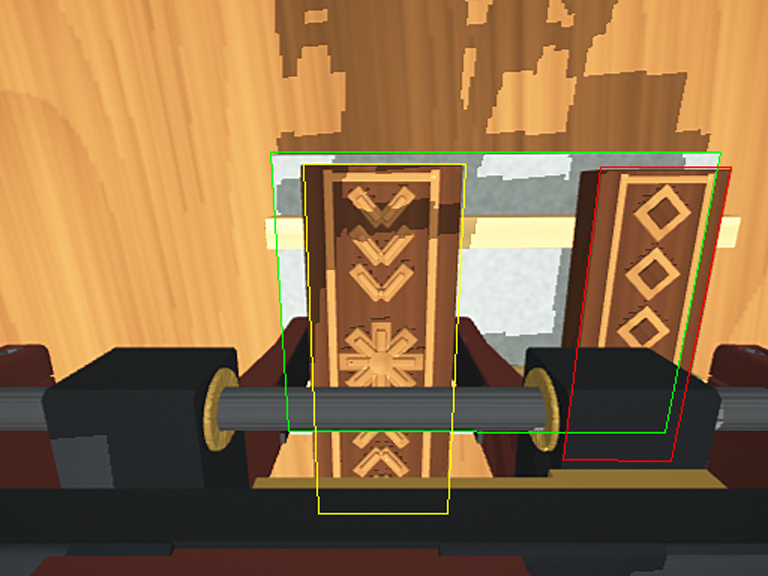

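Panel held at the yellow target outline (303–466, 165–513), dry panel clear at right (565–725). I'll lower slowly.

>>> apply_moves([
  {"tx":0.001,"ty":-0.001,"tz":-0.006,"spin":0},
  {"tx":0.001,"ty":-0.001,"tz":-0.013,"spin":0},
  {"tx":0.001,"ty":-0.001,"tz":-0.02,"spin":0},
  {"tx":0.001,"ty":-0.001,"tz":-0.026,"spin":0},
  {"tx":0.001,"ty":-0.001,"tz":-0.03,"spin":0},
  {"tx":0.001,"ty":-0.001,"tz":-0.033,"spin":0},
  {"tx":0.001,"ty":-0.001,"tz":-0.034,"spin":0},
  {"tx":0.001,"ty":-0.001,"tz":-0.034,"spin":0},
])

```text
t: 34.3
ee_pos: [452.2, -309.6, 40.7]
orientation: [-2.319, -2.119, 0.0]
ft_force: [-0.1, -0.4, -1.1]
width: 57.9
grasp_force: 30.0
```

>>> apply_moves([
  {"tx":0,"ty":0,"tz":0,"spin":0},
  {"tx":0,"ty":0,"tz":0,"spin":0},
  {"tx":0,"ty":0,"tz":-0.0005,"spin":0},
  {"tx":0,"ty":0,"tz":-0.0005,"spin":0},
  {"tx":0,"ty":0,"tz":-0.0005,"spin":0},
  {"tx":0,"ty":0,"tz":-0.0005,"spin":0},
  {"tx":0,"ty":0,"tz":-0.0005,"spin":0},
  {"tx":0,"ty":0,"tz":-0.0005,"spin":0},
])

```text
t: 35.1
ee_pos: [452.3, -309.6, 40.3]
orientation: [2.319, 2.119, -0.0]
ft_force: [0.6, -0.5, -1.1]
width: 57.8
grasp_force: 30.0
```

>>> apply_moves([
  {"tx":0,"ty":0,"tz":-0.001,"spin":0},
  {"tx":0,"ty":0,"tz":-0.002,"spin":0},
  {"tx":0,"ty":0,"tz":-0.003,"spin":0},
  {"tx":0,"ty":0,"tz":-0.0033,"spin":0},
  {"tx":0,"ty":0,"tz":-0.0033,"spin":0},
  {"tx":0,"ty":0,"tz":-0.0033,"spin":0},
  {"tx":0,"ty":0,"tz":-0.0033,"spin":0},
  {"tx":0,"ty":0,"tz":-0.0033,"spin":0},
])

```text
t: 35.9
ee_pos: [452.2, -309.5, 37.2]
orientation: [2.319, 2.119, -0.0]
ft_force: [-2.7, 1.0, 5.9]
width: 57.8
grasp_force: 30.0
```

>>> apply_moves([
  {"tx":0,"ty":0,"tz":0,"spin":0},
  {"tx":0,"ty":0,"tz":0,"spin":0},
  {"tx":0,"ty":0,"tz":0,"spin":0},
  {"tx":0,"ty":0,"tz":0,"spin":0},
  {"tx":0,"ty":0,"tz":0,"spin":0},
  {"tx":0,"ty":0,"tz":0,"spin":0},
  {"tx":0,"ty":0,"tz":0,"spin":0},
  {"tx":0,"ty":0,"tz":0,"spin":0},
], gripper=-0.68)

```text
t: 36.7
ee_pos: [452.3, -309.5, 37.0]
orientation: [2.319, 2.119, -0.0]
ft_force: [-0.8, -0.9, 0.9]
width: 73.7
grasp_force: 0.0
```

>>> apply_moves([
  {"tx":0,"ty":0,"tz":0.01,"spin":0},
  {"tx":0,"ty":0,"tz":0.03,"spin":0},
  {"tx":0,"ty":0,"tz":0.06,"spin":0},
  {"tx":0,"ty":0,"tz":0.1,"spin":0},
  {"tx":0,"ty":0,"tz":0.14,"spin":0},
  {"tx":0,"ty":0,"tz":0.14,"spin":0},
  {"tx":0,"ty":0,"tz":0.14,"spin":0},
  {"tx":0,"ty":0,"tz":0.14,"spin":0},
])

```text
t: 37.5
ee_pos: [451.6, -309.1, 176.3]
orientation: [-2.318, -2.118, 0.0]
ft_force: [0.6, 0.2, -1.3]
width: 73.7
grasp_force: 0.0
```

```bash
python3 - <<'E'
from h import *
o=ctrl.get_obs();print(o["t"],o["ee_pos"],o["width"],o["grasp_force"])
c=ctrl.get_calibration("wrist"); v=ctrl.get_image("wrist")[:,:,::-1].copy()
p=[511.2,-313.8,-.09]
def L(pts,col):
    q=proj(toW(p,pts),c).astype(int); cv2.polylines(v,[q],True,col,1)
L([[-120,-85,12],[120,-85,12],[120,85,12],[-120,85,12]],(0,255,0))
L([[36,-75,52],[94,-75,52],[94,75,52],[36,75,52]],(0,0,255))
L([[-89,-75,52],[-31,-75,52],[-31,75,52],[-89,75,52]],(0,255,255))
cv2.imwrite("pics/b3.png",cv2.resize(v,(768,576),interpolation=cv2.INTER_CUBIC))
E
```

```text
37.5 [ 451.58005208 -309.05147536  176.32892197] 73.74422513153627 0.0
```

View pics/b3.png

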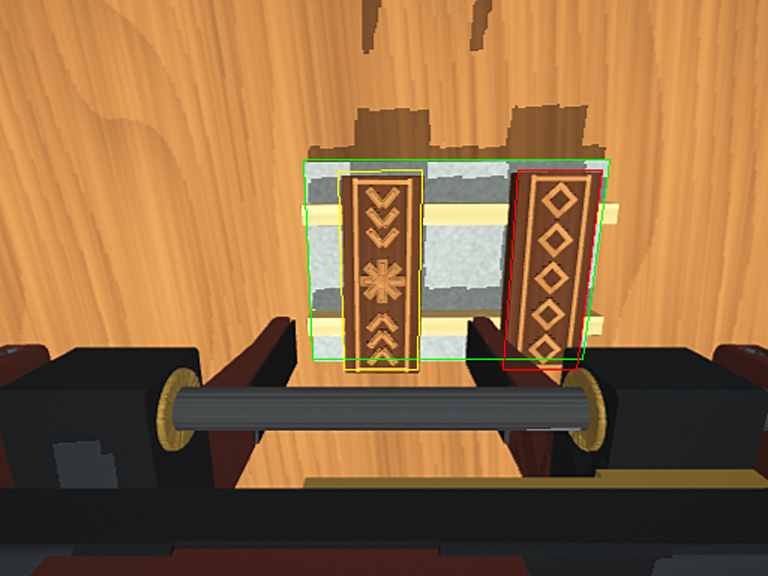

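The panel lies across both stickers inside the target outline (340–423, 171–371) and the dry panel is unmoved. I'll return for the square caul.

>>> apply_moves([
  {"tx":0.018,"ty":0.04,"tz":0,"spin":6},
  {"tx":0.036,"ty":0.08,"tz":0,"spin":13},
  {"tx":0.054,"ty":0.12,"tz":0,"spin":20},
  {"tx":0.072,"ty":0.16,"tz":0,"spin":27},
  {"tx":0.09,"ty":0.2,"tz":0,"spin":34},
  {"tx":0.108,"ty":0.24,"tz":0,"spin":41},
  {"tx":0.126,"ty":0.28,"tz":0,"spin":48},
  {"tx":0.1446,"ty":0.3206,"tz":0,"spin":55},
], gripper=-1)

```text
t: 38.35
ee_pos: [596.4, 12.8, 175.3]
orientation: [-1.07, -2.951, 0.002]
ft_force: [0.1, -0.4, -0.4]
width: 87.3
grasp_force: 0.0
```

>>> apply_moves([
  {"tx":0,"ty":0,"tz":-0.02,"spin":7},
  {"tx":0,"ty":0,"tz":-0.04,"spin":14},
  {"tx":0,"ty":0,"tz":-0.06,"spin":21},
  {"tx":0,"ty":0,"tz":-0.07,"spin":28},
  {"tx":0,"ty":0,"tz":-0.08,"spin":34.1},
  {"tx":0,"ty":0,"tz":-0.08,"spin":34.1},
  {"tx":0,"ty":0,"tz":-0.08,"spin":34.1},
  {"tx":0,"ty":0,"tz":-0.08,"spin":34.1},
])

```text
t: 39.15
ee_pos: [596.9, 11.1, 97.0]
orientation: [-0.169, -3.137, -0.0]
ft_force: [-0.5, 0.5, 0.1]
width: 87.8
grasp_force: 0.0
```

```bash
python3 - <<'E'
from h import *
o=ctrl.get_obs();print(o["t"],o["ee_pos"],o["width"])
R=cv2.Rodrigues(o["orientation"])[0]; print("tool y yaw",np.arctan2(R[1,1],R[0,1]))
c=ctrl.get_calibration("wrist"); v=ctrl.get_image("wrist")[:,:,::-1].copy()
def L(p,pts,col):
    q=proj(toW(p,pts),c).astype(int); cv2.polylines(v,[q],True,col,1)
L([599.3,10.8,-.105],[[-23,-30,54],[15,-30,54],[15,30,54],[-23,30,54]],(0,0,255))
L([514.9,12.6,-.105],[[-4.5,-21,54],[24.5,-21,54],[24.5,21,54],[-4.5,21,54]],(0,0,255))
cv2.imwrite("pics/w6.png",cv2.resize(v,(768,576),interpolation=cv2.INTER_CUBIC))
E
```

```text
39.15 [596.89128838  11.05050147  96.97740008] 87.8091148332379
tool y yaw 1.463001977898015
```

View pics/w6.png

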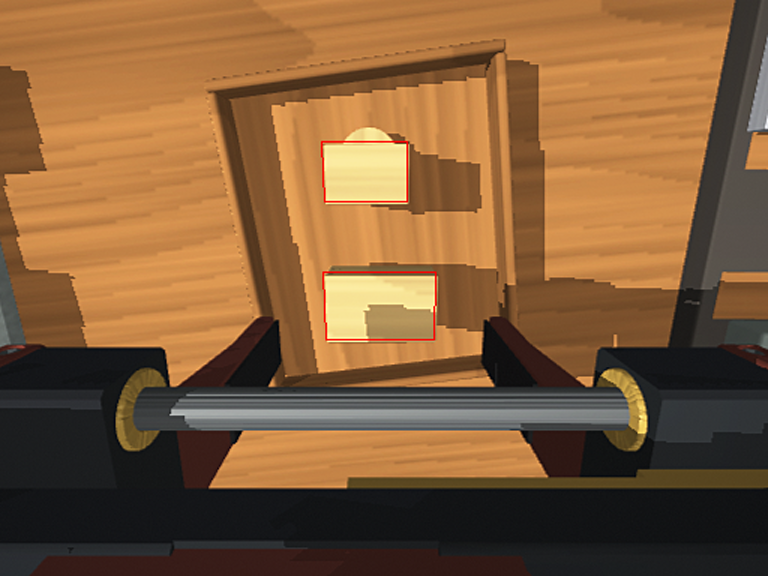

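Both cauls stand upright in the tray exactly on the predicted outlines (322–408, 141–203 and 324–436, 272–341). I'll grip the square one.

>>> apply_moves([
  {"tx":0,"ty":0,"tz":-0.02,"spin":0.1},
  {"tx":0,"ty":0,"tz":-0.04,"spin":0.1},
  {"tx":0,"ty":0,"tz":-0.055,"spin":0.1},
  {"tx":0,"ty":0,"tz":-0.0615,"spin":0.1},
  {"tx":0,"ty":0,"tz":-0.0615,"spin":0.1},
  {"tx":0,"ty":0,"tz":-0.0615,"spin":0.1},
  {"tx":0,"ty":0,"tz":-0.0615,"spin":0.1},
  {"tx":0,"ty":0,"tz":-0.0615,"spin":0.1},
])

```text
t: 40.0
ee_pos: [597.4, 11.1, 36.3]
orientation: [0.163, 3.136, 0.0]
ft_force: [-0.6, -0.1, -0.2]
width: 87.6
grasp_force: 0.0
```

>>> apply_moves([
  {"tx":0,"ty":0,"tz":0,"spin":0},
  {"tx":0,"ty":0,"tz":0,"spin":0},
  {"tx":0,"ty":0,"tz":0,"spin":0},
  {"tx":0,"ty":0,"tz":0,"spin":0},
  {"tx":0,"ty":0,"tz":0,"spin":0},
  {"tx":0,"ty":0,"tz":0,"spin":0},
  {"tx":0,"ty":0,"tz":0,"spin":0},
  {"tx":0,"ty":0,"tz":0,"spin":0},
], gripper=1)

```text
t: 40.8
ee_pos: [596.9, 11.1, 35.5]
orientation: [0.163, 3.137, 0.0]
ft_force: [0.1, 0.6, 1.8]
width: 59.5
grasp_force: 30.0
```

>>> apply_moves([
  {"tx":0,"ty":0,"tz":0.01,"spin":0},
  {"tx":0,"ty":0,"tz":0.025,"spin":0},
  {"tx":0,"ty":0,"tz":0.045,"spin":0},
  {"tx":0,"ty":0,"tz":0.065,"spin":0},
  {"tx":0,"ty":0,"tz":0.085,"spin":0},
  {"tx":0,"ty":0,"tz":0.105,"spin":0},
  {"tx":0,"ty":0,"tz":0.115,"spin":0},
  {"tx":0,"ty":0,"tz":0.115,"spin":0},
])

```text
t: 41.6
ee_pos: [598.0, 11.1, 152.7]
orientation: [0.163, 3.134, 0.0]
ft_force: [0.7, 0.4, -1.3]
width: 59.9
grasp_force: 30.0
```

>>> apply_moves([
  {"tx":0.002,"ty":0.02,"tz":0,"spin":0},
  {"tx":0.005,"ty":0.06,"tz":0,"spin":0},
  {"tx":0.008,"ty":0.1,"tz":0,"spin":0},
  {"tx":0.012,"ty":0.14,"tz":0,"spin":0},
  {"tx":0.015,"ty":0.18,"tz":0,"spin":0},
  {"tx":0.018,"ty":0.22,"tz":0,"spin":0},
  {"tx":0.022,"ty":0.26,"tz":0,"spin":0},
  {"tx":0.0239,"ty":0.2849,"tz":0,"spin":0},
])

```text
t: 42.4
ee_pos: [620.1, 298.6, 149.3]
orientation: [-0.161, -3.136, 0.0]
ft_force: [0.5, 0.8, -1.2]
width: 59.8
grasp_force: 30.0
```

>>> apply_moves([
  {"tx":0,"ty":0,"tz":0,"spin":0},
  {"tx":0,"ty":0,"tz":0,"spin":0},
  {"tx":0,"ty":0,"tz":-0.02,"spin":0},
  {"tx":0,"ty":0,"tz":-0.04,"spin":0},
  {"tx":0,"ty":0,"tz":-0.06,"spin":0},
  {"tx":0,"ty":0,"tz":-0.08,"spin":0},
  {"tx":0,"ty":0,"tz":-0.09,"spin":0},
  {"tx":0,"ty":0,"tz":-0.09,"spin":0},
])

```text
t: 43.2
ee_pos: [619.6, 294.2, 58.7]
orientation: [-0.165, -3.134, 0.003]
ft_force: [0.5, -0.6, -0.5]
width: 59.8
grasp_force: 30.0
```

>>> apply_moves([
  {"tx":0,"ty":0,"tz":-0.004,"spin":0},
  {"tx":0,"ty":0,"tz":-0.007,"spin":0},
  {"tx":0,"ty":0,"tz":-0.009,"spin":0},
  {"tx":0,"ty":0,"tz":-0.01,"spin":0},
  {"tx":0,"ty":0,"tz":-0.01,"spin":0},
  {"tx":0,"ty":0,"tz":-0.01,"spin":0},
  {"tx":0,"ty":0,"tz":-0.01,"spin":0},
  {"tx":0,"ty":0,"tz":-0.01,"spin":0},
])

```text
t: 44.0
ee_pos: [620.8, 296.0, 50.6]
orientation: [0.163, 3.137, 0.0]
ft_force: [-0.3, 0.2, -1.0]
width: 59.3
grasp_force: 30.0
```

Lower the last millimetre, release and rise.

>>> apply_moves([
  {"tx":0,"ty":0,"tz":-0.0005,"spin":0},
  {"tx":0,"ty":0,"tz":-0.001,"spin":0},
  {"tx":0,"ty":0,"tz":-0.001,"spin":0},
  {"tx":0,"ty":0,"tz":-0.001,"spin":0},
  {"tx":0,"ty":0,"tz":-0.001,"spin":0},
  {"tx":0,"ty":0,"tz":-0.001,"spin":0},
  {"tx":0,"ty":0,"tz":-0.001,"spin":0},
  {"tx":0,"ty":0,"tz":-0.001,"spin":0},
])

```text
t: 44.8
ee_pos: [620.8, 296.0, 49.6]
orientation: [0.163, 3.137, 0.0]
ft_force: [-1.0, -0.5, 0.5]
width: 60.0
grasp_force: 30.0
```

>>> apply_moves([
  {"tx":0,"ty":0,"tz":0,"spin":0},
  {"tx":0,"ty":0,"tz":0,"spin":0},
  {"tx":0,"ty":0,"tz":0,"spin":0},
  {"tx":0,"ty":0,"tz":0,"spin":0},
  {"tx":0,"ty":0,"tz":0.01,"spin":0},
  {"tx":0,"ty":0,"tz":0.03,"spin":0},
  {"tx":0,"ty":0,"tz":0.065,"spin":0},
  {"tx":0,"ty":0,"tz":0.09,"spin":0},
], gripper=-1)

```text
t: 45.6
ee_pos: [621.3, 296.2, 142.0]
orientation: [0.163, 3.136, 0.001]
ft_force: [-0.0, 0.7, -0.4]
width: 87.5
grasp_force: 0.0
```

>>> apply_moves([
  {"tx":-0.007,"ty":-0.02,"tz":0,"spin":0},
  {"tx":-0.02,"ty":-0.06,"tz":0,"spin":0},
  {"tx":-0.034,"ty":-0.1,"tz":0,"spin":0},
  {"tx":-0.047,"ty":-0.14,"tz":0,"spin":0},
  {"tx":-0.061,"ty":-0.18,"tz":0,"spin":0},
  {"tx":-0.074,"ty":-0.22,"tz":0,"spin":0},
  {"tx":-0.088,"ty":-0.26,"tz":0,"spin":0},
  {"tx":-0.096,"ty":-0.2844,"tz":0,"spin":0},
])

```text
t: 46.4
ee_pos: [523.6, 9.4, 140.3]
orientation: [0.165, 3.137, -0.0]
ft_force: [0.1, -0.3, -0.1]
width: 87.4
grasp_force: 0.0
```

>>> apply_moves([
  {"tx":0,"ty":0,"tz":0,"spin":0},
  {"tx":0,"ty":0,"tz":-0.02,"spin":0},
  {"tx":0,"ty":0,"tz":-0.045,"spin":0},
  {"tx":0,"ty":0,"tz":-0.07,"spin":0},
  {"tx":0,"ty":0,"tz":-0.09,"spin":0},
  {"tx":0,"ty":0,"tz":-0.1,"spin":0},
  {"tx":0,"ty":0,"tz":-0.1035,"spin":0},
  {"tx":0,"ty":0,"tz":-0.1035,"spin":0},
])

```text
t: 47.2
ee_pos: [525.1, 12.0, 36.2]
orientation: [0.162, 3.137, 0.0]
ft_force: [-0.6, -1.0, 0.7]
width: 87.8
grasp_force: 0.0
```

>>> apply_moves([
  {"tx":0,"ty":0,"tz":0,"spin":0},
  {"tx":0,"ty":0,"tz":0,"spin":0},
  {"tx":0,"ty":0,"tz":0,"spin":0},
  {"tx":0,"ty":0,"tz":0,"spin":0},
  {"tx":0,"ty":0,"tz":0,"spin":0},
  {"tx":0,"ty":0,"tz":0,"spin":0},
  {"tx":0,"ty":0,"tz":0,"spin":0},
  {"tx":0,"ty":0,"tz":0,"spin":0},
], gripper=1)

```text
t: 48.0
ee_pos: [524.8, 11.6, 36.0]
orientation: [0.163, 3.137, -0.0]
ft_force: [-0.1, 0.4, 2.3]
width: 42.0
grasp_force: 30.0
```

>>> apply_moves([
  {"tx":0,"ty":0,"tz":0.01,"spin":0},
  {"tx":0,"ty":0,"tz":0.025,"spin":0},
  {"tx":0,"ty":0,"tz":0.045,"spin":0},
  {"tx":0,"ty":0,"tz":0.065,"spin":0},
  {"tx":0,"ty":0,"tz":0.085,"spin":0},
  {"tx":0,"ty":0,"tz":0.1,"spin":0},
  {"tx":0,"ty":0,"tz":0.11,"spin":0},
  {"tx":0,"ty":0,"tz":0.114,"spin":0},
])

```text
t: 48.8
ee_pos: [525.2, 11.5, 151.2]
orientation: [0.163, 3.136, 0.0]
ft_force: [-0.1, -0.1, -0.6]
width: 41.8
grasp_force: 30.0
```

>>> apply_moves([
  {"tx":0.002,"ty":0.02,"tz":0,"spin":0},
  {"tx":0.005,"ty":0.06,"tz":0,"spin":0},
  {"tx":0.008,"ty":0.1,"tz":0,"spin":0},
  {"tx":0.011,"ty":0.14,"tz":0,"spin":0},
  {"tx":0.014,"ty":0.18,"tz":0,"spin":0},
  {"tx":0.017,"ty":0.22,"tz":0,"spin":0},
  {"tx":0.02,"ty":0.26,"tz":0,"spin":0},
  {"tx":0.0229,"ty":0.2919,"tz":0,"spin":0},
])

```text
t: 49.6
ee_pos: [547.1, 305.5, 149.2]
orientation: [-0.162, -3.136, 0.001]
ft_force: [0.2, -0.4, -0.5]
width: 41.8
grasp_force: 30.0
```

>>> apply_moves([
  {"tx":0,"ty":0,"tz":0,"spin":0},
  {"tx":0,"ty":0,"tz":0,"spin":0},
  {"tx":0,"ty":0,"tz":-0.02,"spin":0},
  {"tx":0,"ty":0,"tz":-0.04,"spin":0},
  {"tx":0,"ty":0,"tz":-0.06,"spin":0},
  {"tx":0,"ty":0,"tz":-0.08,"spin":0},
  {"tx":0,"ty":0,"tz":-0.09,"spin":0},
  {"tx":0,"ty":0,"tz":-0.09,"spin":0},
])

```text
t: 50.4
ee_pos: [546.6, 301.7, 58.4]
orientation: [-0.165, -3.134, 0.003]
ft_force: [0.1, -0.3, 0.2]
width: 41.7
grasp_force: 30.0
```

>>> apply_moves([
  {"tx":0,"ty":0,"tz":-0.003,"spin":0},
  {"tx":0,"ty":0,"tz":-0.006,"spin":0},
  {"tx":0,"ty":0,"tz":-0.008,"spin":0},
  {"tx":0,"ty":0,"tz":-0.009,"spin":0},
  {"tx":0,"ty":0,"tz":-0.009,"spin":0},
  {"tx":0,"ty":0,"tz":-0.009,"spin":0},
  {"tx":0,"ty":0,"tz":-0.009,"spin":0},
  {"tx":0,"ty":0,"tz":-0.009,"spin":0},
])

```text
t: 51.2
ee_pos: [547.7, 303.5, 51.1]
orientation: [0.163, 3.137, 0.0]
ft_force: [-0.0, 0.2, -1.2]
width: 42.0
grasp_force: 30.0
```

>>> apply_moves([
  {"tx":0,"ty":0,"tz":-0.0005,"spin":0},
  {"tx":0,"ty":0,"tz":-0.001,"spin":0},
  {"tx":0,"ty":0,"tz":-0.001,"spin":0},
  {"tx":0,"ty":0,"tz":-0.001,"spin":0},
  {"tx":0,"ty":0,"tz":-0.001,"spin":0},
  {"tx":0,"ty":0,"tz":-0.001,"spin":0},
  {"tx":0,"ty":0,"tz":-0.001,"spin":0},
  {"tx":0,"ty":0,"tz":-0.001,"spin":0},
])

```text
t: 52.0
ee_pos: [547.7, 303.5, 50.1]
orientation: [0.163, 3.137, 0.0]
ft_force: [0.1, -0.9, 2.2]
width: 41.6
grasp_force: 30.0
```

>>> apply_moves([
  {"tx":0,"ty":0,"tz":0,"spin":0},
  {"tx":0,"ty":0,"tz":0,"spin":0},
  {"tx":0,"ty":0,"tz":0,"spin":0},
  {"tx":0,"ty":0,"tz":0,"spin":0},
  {"tx":0,"ty":0,"tz":0,"spin":0},
  {"tx":0,"ty":0,"tz":0.01,"spin":0},
  {"tx":0,"ty":0,"tz":0.04,"spin":0},
  {"tx":0,"ty":0,"tz":0.08,"spin":0},
], gripper=-1)

```text
t: 52.8
ee_pos: [546.4, 302.8, 129.7]
orientation: [-0.163, -3.134, 0.003]
ft_force: [-1.2, 0.2, 0.2]
width: 87.9
grasp_force: 0.0
```

>>> apply_moves([
  {"tx":0.02,"ty":0,"tz":0.03,"spin":0},
  {"tx":0.05,"ty":-0.01,"tz":0.06,"spin":0},
  {"tx":0.08,"ty":-0.01,"tz":0.08,"spin":0},
  {"tx":0.09,"ty":-0.01,"tz":0.08,"spin":0},
  {"tx":0.09,"ty":-0.01,"tz":0.08,"spin":0},
  {"tx":0.09,"ty":-0.01,"tz":0.08,"spin":0},
  {"tx":0.09,"ty":-0.01,"tz":0.08,"spin":0},
  {"tx":0.09,"ty":-0.01,"tz":0.08,"spin":0},
])

```text
t: 53.6
ee_pos: [636.1, 293.5, 208.8]
orientation: [-0.162, -3.135, 0.002]
ft_force: [0.7, -0.4, -0.4]
width: 87.9
grasp_force: 0.0
```

```bash
python3 - <<'E'
from h import *
o=ctrl.get_obs();print(o["t"],o["ee_pos"],o["ft_force"])
c=ctrl.get_calibration("wrist"); v=ctrl.get_image("wrist")[:,:,::-1].copy()
p=[512.9,307.4,-.105]
def L(pts,col):
    q=proj(toW(p,pts),c).astype(int); cv2.polylines(v,[q],True,col,1)
L([[88,-30,68],[126,-30,68],[126,30,68],[88,30,68]],(0,0,255))
L([[20.5,-21,68],[49.5,-21,68],[49.5,21,68],[20.5,21,68]],(0,0,255))
L([[131,-65,44],[155,-65,44],[155,65,44],[131,65,44]],(255,0,255))
L([[-67,-62,44],[-39,-62,44],[-39,62,44],[-67,62,44]],(255,0,0))
cv2.imwrite("pics/w7.png",cv2.resize(v,(768,576),interpolation=cv2.INTER_CUBIC))
E
```

```text
53.6 [636.14480661 293.49868599 208.75879384] [ 0.71253512 -0.4202869  -0.38067111]
```

View pics/w7.png

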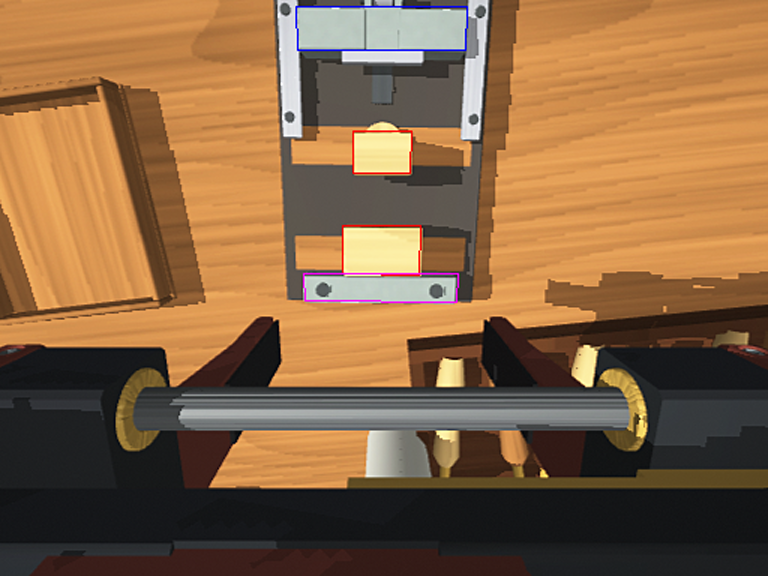

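Both cauls stand on target (353–411, 131–174 and 342–421, 226–274), lips inwards, the jaw is 47 mm back and the gripper is clear. I'll hand in the job.

```bash
python3 -c "
from workcell import ctrl
print(ctrl.close_job())"
```

```text
the job is handed in; nothing more can be done
None
```

The job is handed in at about 54 s of the 136 s allowed, though no verdict came back: the panel lies across both stickers beside the undisturbed drying panel, both cauls are back on the clamp bed with lips inwards, and the clamp is left open with the jaw 47 mm back.

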